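# Pack the valve lapping kit and snap its cover on

### The arm

A 6-joint arm with a two-finger parallel gripper is mounted at the origin on the work surface. World frame = base frame: x ahead of the robot, y to its left, z up, the work surface at z = 0. Lengths are in m, angles in rad, forces in N, time in s.
With the tool pointing down it reaches from about 0.35 to 0.875 m from the base axis. Payload 15.5 kg.
Tool frame: the origin (TCP) lies midway between the tips of the shut fingers; the grasp point (between the pads) lies 19 mm behind it; x points along the fingers, z is the direction in which the jaws open and shut, and the axes are right-handed (so a half turn about x gives the same grasp; the last joint's range is limited). The gripper opens to 85 mm and grips with 20 to 120 N. Pads are 22 mm wide; open, the fingers measure 114 mm over their backs; the gripper's body (76 mm by 85 mm) begins 54 mm behind the grasp point. The pads swing forward as they close: fully open they stand 13 mm farther back than shut.
Start: joints at [1.248, 0.494, 1.345, -0, 1.302, -0.096], TCP at [0.141, 0.609, 0.204] pointing down, gripper open.
Joint ranges: [-2.91, 2.91], [-0.82, 2.16], [0.22, 2.67], [-1.22, 4.37], [0.12, 2.79], [-3.08, 3.08]. Speed limits (rad/s): [1.89, 1.89, 2.57, 3.01, 3.01, 3.01].

### API

Orientations are given as [roll, pitch, yaw] about the fixed x, y, z axes, in that order (R = Rz(yaw) Ry(pitch) Rx(roll)).
In Python, from bench import robot gives the robot as it stands.
- The arm moves only by the tool drive_tool, never from a script. Its argument "series" is a list of rows, each a list of 3 entries, a list of its own where there are three numbers: the finger opening in mm, from 0 to 85.4, then the shift along the tool's x, y, z in mm, then the turn, a rotation vector about the tool's x, y, z in degrees. In form: [[hand, [tx, ty, tz], [wx, wy, wz]], ...]. A call has 1 to 12 rows; each row shifts and turns the commanded pose from where the row before left it, along the tool's axes as they then stand; what a row does not reach is not made up. A row lasts 1/8 s, in which the tool goes at most 62.5 mm and 10.7 degrees, less where a joint would pass 70% of its speed; a pose out of reach is approached as far as the arm can. A call with a gripper value outside its range is refused whole. The fingers move at their own pace and stop on an object; "squeeze" is the grip in N (left out, the last holds). Time passes only in rows, so rows that do not move let the fingers close. It gives the time, the measured TCP pose, the force and the opening at its end, in the units of the state.
- robot.get_state(): the state, without advancing time (a new reading comes with each control period).
- robot.read_camera(name): name is "scene" or "top"; returns a dict with "image" (384x512x3 uint8, red, green, blue), "K" (3x3 intrinsics, pixels), "origin" and "attitude" of the camera in the world. Camera axes: x right, y down, z forward; pixel columns grow to the right and rows downward; lengths in m; the calibration is good to about 2 mm. A picture is of the moment at which its call begins. There is no depth.
- robot.job_done(): hands the job in, once; it reports no verdict.
The state is a dict: "time": time; "qpos": joint angles; "qvel": joint speeds; "joint_efforts": joint torques, N m; "position": TCP position; "tcp_rot": TCP orientation; "force": force on the tool from outside, world axes, zero at the start; "wrist_torque": the same for the moment, N m; "gripper_width": finger opening in m.
Only numpy, scipy, OpenCV 4.12 (cv2) and the standard library are available. Lean on these libraries where they do the work, as an engineer would, in place of code of your own. Each camera call takes 0.05 s, during which the arm holds its last target.

### The job

Pack the lapping kit away in its green case: stand the lapping block and every jar of compound, brass lap and the wooden spring box that are out on the bench upright on the floor of the case, closely enough that all of them fit side by side. Then put the green cover on and press it straight down until it is fully home and the clip arms at both ends have snapped under the ledges of the case. Leave the other tools and parts on the bench where they lie.

Things in the scene. Friction and masses are not known exactly. Their poses are not given: they have to be found in the camera images.
- case: Green sheet-steel case pan, open on top, fixed to the bench. Walls 5 mm thick, tops 56 mm above the origin. Outside each short end (+y, -y) a clip ledge, 100 mm wide, reaches to 124 mm from the centre, from 28 to 34 mm above the origin. Origin: centre of the underside; z up.
- case_in (a point): Centre of the case's inner floor, 4 mm above its origin, axes as the case's. Inside it measures 110 mm along x and 216 mm along y. The fullest kit (the block and six single pieces) just fits: two rows of four 50 mm places along y, the block taking two places, gaps about 3 mm.
- cover: Loose green steel hood, 0.5 kg, 132 mm (x) by 238 mm (y), 264 mm over the clip arms, on whose tips it stands. Origin: centre, at the arm tips; z up. Skirt bottom 28 mm up, slightly flared; inside 126 x 232 mm; roof from 90 to 94 mm. It fits over the case walls with 3 mm play a side, either way round. Home, the skirt rests on the ledges, origin 6 mm above the case's.
- cover_handle (a point): Centre of the cover's dark wooden handle bar, on its middle line, 121 mm above the cover's origin. The bar is 16 mm wide along the cover's x, 100 mm long along its y, 14 mm high (114 to 128 mm above the origin), free 20 mm above the roof, on two posts at 36 mm either side of the middle.
- clip_a (a joint): Sprung steel clip arm on the cover's +y end: outward swing in rad, 0 at rest (hooked in), up to about 0.25 while its hook rides over the ledge; springs back to 0 when snapped under it. The hooks meet the ledges about 20 mm before the cover is home; from there it takes 10 to 18 N, part of it the cover's own weight. One end may snap a little before the other.
- clip_b (a joint): The same on the cover's -y end.
- block: Hand lapping block: dark cast iron slab 102 mm (x) by 50 mm (y), 30 mm high, with a wooden grip bar on top along x, 70 mm long, 16 mm wide, from 52 to 82 mm above the origin (two slim posts below). About 0.7 kg. Origin: centre of the underside. Always present. Must end standing upright in the case.
- jar1: White squat jar of lapping compound with a paper band, diameter 50 mm, 46 mm high to the shoulder, with a tall dark steel screw cap of diameter 28 mm from 46 to 80 mm. About 0.2 kg. Origin: centre of the underside. Must end standing upright in the case. May be absent (None).
- jar2: White squat jar of lapping compound with a paper band, diameter 50 mm, 46 mm high to the shoulder, with a tall dark steel screw cap of diameter 28 mm from 46 to 80 mm. About 0.2 kg. Origin: centre of the underside. Must end standing upright in the case. May be absent (None).
- jar3: White squat jar of lapping compound with a paper band, diameter 50 mm, 46 mm high to the shoulder, with a tall dark steel screw cap of diameter 28 mm from 46 to 80 mm. About 0.2 kg. Origin: centre of the underside. Must end standing upright in the case. May be absent (None).
- lap1: Brass lap: grooved brass cylinder of diameter 50 mm, 46 mm high, with a plain steel shank of diameter 14 mm on top from 46 to 84 mm. About 0.4 kg. Origin: centre of the underside. Must end standing upright in the case. May be absent (None).
- lap2: Brass lap: grooved brass cylinder of diameter 50 mm, 46 mm high, with a plain steel shank of diameter 14 mm on top from 46 to 84 mm. About 0.4 kg. Origin: centre of the underside. Must end standing upright in the case. May be absent (None).
- springbox: Wooden spring box 50 x 50 mm in plan (sides along its x and y), 46 mm high, with a brass knob of diameter 18 mm on top from 46 to 80 mm. About 0.2 kg. Origin: centre of the underside. Must end standing upright in the case. May be absent (None).
- spring_barrel: Bystander: plain dented copper cylinder, diameter 44 mm, 85 mm high, no grip on top. Not part of the kit.
- finger_button: Bystander: pearl-inlaid finger button, diameter 24 mm, 6 mm high, lying on the bench.
- stem1: Bystander: brass valve stem 105 mm long, lying on the bench.
- stem2: Bystander: brass valve stem 105 mm long, lying on the bench.
- bore_gauge: Bystander: steel bore gauge with a black grip, 240 mm long, lying on the bench.
- oil_bottle: Bystander: oil bottle, diameter 54 mm, 105 mm high, standing on the bench.
Mind the look-alikes: they are no part of the job. What is shaped like the lap1 but blue is not meant.

How it is judged:
By the outcome, as a careful person would: the job done as asked, in the order asked, and still so for the second after the job is handed in, with the robot touching nothing.
Of jar1, jar2, jar3, lap1, lap2, springbox only 4 to 6 are there at a start; the rules pass over those that are not, and their reading is None.
At some moment in a run one of jar1, jar2, jar3, lap1, lap2, springbox, block may be knocked a few centimetres aside while the robot is not near it.
It also fails if it takes over 210 s, if anything falls off the work surface, if the arm or the gripper's body presses on something with over 40 N, if the wrist force passes 120 N, or if a joint passes its speed limit or range.

## Working session

There is one attempt and no reset: what is moved stays moved. The work goes in short steps, Python scripts to look and compute and a tool call to move; the robot and the scene stay as the last step left them, time stands still between calls to the robot, and variables do not carry over. Pictures are saved under pics/ and viewed, and the job is handed in when it is done.

Besides the shell and the picture viewer there is one more tool, called after "Request:" as a command line: name --argument value ..., lists and objects as JSON in quotes. drive_tool: Moves the arm, as the interface text tells. Its arguments: {"type":"object","properties":{"series":{"type":"array","items":{"type":"array"}},"squeeze":{"type":"number"}},"required":["series"]}

```bash
mkdir -p pics; ls
python3 - <<'E'
from bench import robot
import cv2,json
s=robot.get_state();print(s)
for n in("scene","top"):
    c=robot.read_camera(n);print(n,c["K"],c["origin"],c["attitude"])
    im=c["image"][:,:,::-1]
    cv2.imwrite(f"pics/{n}0.png",cv2.resize(im,(800,600),interpolation=cv2.INTER_CUBIC))
    cv2.imwrite(f"{n}_raw.png",im)
E
```

```text
pics
{'time': 0.0, 'qpos': array([ 1.24753490e+00,  4.94141289e-01,  1.34612574e+00,  1.66884369e-05,
        1.30248014e+00, -9.55317935e-02]), 'qvel': array([-0.0011378 ,  0.00056826,  0.00114546,  0.00114288, -0.00065186,
       -0.00017856]), 'joint_efforts': array([ 3.97694850e-03, -8.82178187e+01, -3.83863091e+01,  2.23611087e-04,
        1.04207147e-02,  8.08881077e-05]), 'position': array([0.14099312, 0.60849866, 0.20312814]), 'tcp_rot': array([ 3.03212849,  1.5696417 , -1.90799456]), 'force': array([ 0.17071869,  0.23394268, -0.01546885]), 'wrist_torque': array([ 0.03257809, -0.04128821, -0.00768756]), 'gripper_width': 0.08565925049232799}
scene [[373.77483537   0.         257.92154429]
 [  0.         373.77483537 193.83330063]
 [  0.           0.           1.        ]] [ 1.04749439 -0.50383864  0.8277003 ] [-2.33587458 -0.01839577  0.8787891 ]
top [[441.65553172   0.         255.52115256]
 [  0.         441.65553172 197.5597227 ]
 [  0.           0.           1.        ]] [ 0.41186933 -0.01376679  1.41759416] [-3.08616769e+00 -9.44922572e-04 -1.58010801e+00]
```

View pics/scene0.png

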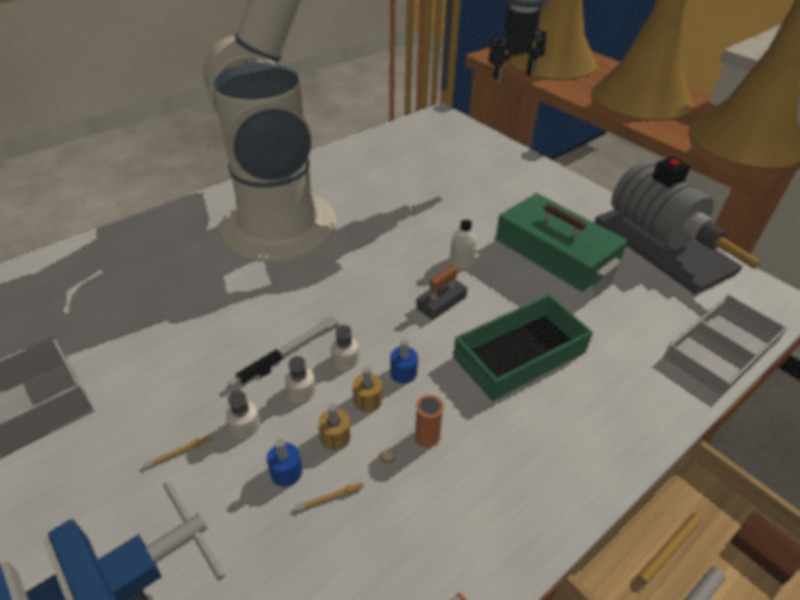

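View pics/top0.png

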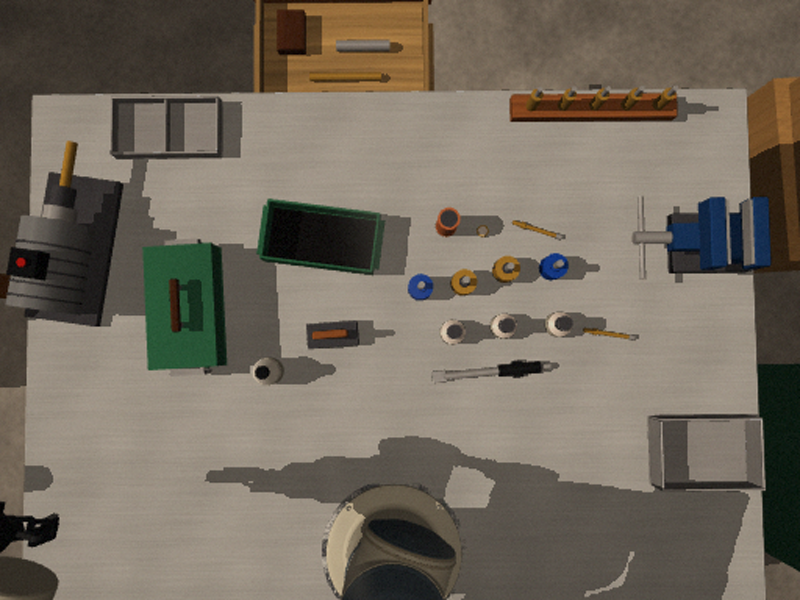

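The scene picture shows three white jars at about (240,415), (300,380) and (344,348). Two brass laps are at (335,428) and (368,390), with two blue look-alikes at (285,463) and (404,362). The block is at (442,292), the case at (522,345) and the cover at (560,238). I see no spring box. Next I'll enlarge the top view to measure.

```bash
cat > h.py <<'E'
import numpy as np,cv2
from scipy.spatial.transform import Rotation as R
def rot(a): return R.from_euler('xyz',a).as_matrix()
def w2p(c,P):
    p=rot(c["attitude"]).T@(np.array(P,float)-c["origin"]); q=c["K"]@p; return q[:2]/q[2]
def p2w(c,uv,z):
    d=rot(c["attitude"])@np.linalg.inv(c["K"])@np.array([uv[0],uv[1],1.]); o=np.array(c["origin"])
    return o+d*(z-o[2])/d[2]
def crop(c,x0,y0,x1,y1,name,f=4):
    im=c["image"][y0:y1,x0:x1,::-1]
    im=cv2.resize(im,None,fx=f,fy=f,interpolation=cv2.INTER_CUBIC)
    for x in range((x0//10+1)*10,x1,10):
        cv2.line(im,((x-x0)*f,0),((x-x0)*f,8 if x%50 else 16),(0,0,255),1)
        if x%20==0: cv2.putText(im,str(x),((x-x0)*f-10,22),0,.35,(0,0,255),1)
    for y in range((y0//10+1)*10,y1,10):
        cv2.line(im,(0,(y-y0)*f),(8,(y-y0)*f),(0,0,255),1)
        if y%20==0: cv2.putText(im,str(y),(10,(y-y0)*f+4),0,.35,(0,0,255),1)
    cv2.imwrite("pics/"+name,im)
E
python3 - <<'E'
from bench import robot
from h import *
c=robot.read_camera("top")
crop(c,85,120,255,260,"t1.png",4)
crop(c,255,120,415,260,"t2.png",5)
E
```

```text
(no output)
```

View pics/t1.png

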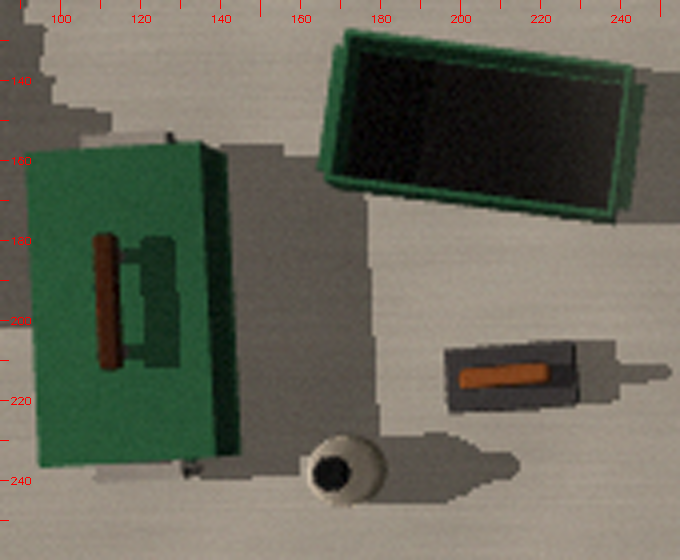

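View pics/t2.png

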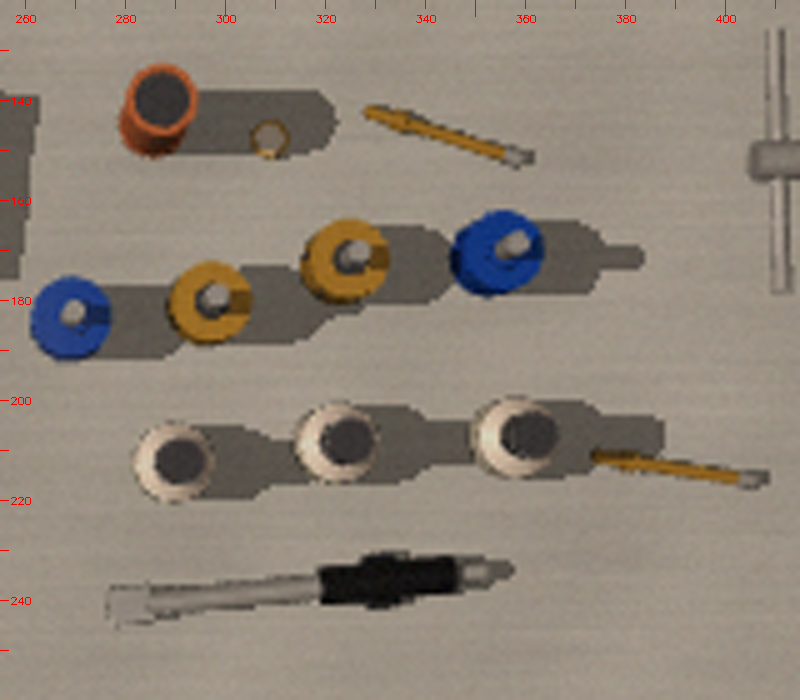

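Run:
```python
from bench import robot
from h import *
np.set_printoptions(precision=4,suppress=True)
c=robot.read_camera("top")
for n,u,z in [("jarA cap",(291.2,212.2),.08),("jarA b",(289.8,212.6),.046),("jarB cap",(324.6,208),.08),("jarB b",(322.2,208.4),.046),("jarC cap",(360.8,206.8),.08),("jarC b",(358.2,207.4),.046),
 ("lapL s",(298.4,179),.084),("lapL b",(297,180.4),.046),("lapR s",(326.4,169.6),.084),("lapR b",(323.8,172.2),.046),
 ("blk1",(85+459/4,120+379/4),.082),("blk2",(85+548/4,120+373/4),.082),
 ("case TL",(171.75,127.5),.056),("TR",(243.75,136.5),.056),("BR",(238.5,173.5),.056),("BL",(167,165.25),.056),
 ("cov roof TL",(85+26/4,120+152/4),.094),("TR",(85+202/4,120+143/4),.094),("BR",(85+216/4,120+458/4),.094),("BL",(85+40/4,120+467/4),.094),
 ("h1",(85+105/4,120+233/4),.128),("h2",(85+112/4,120+369/4),.128)]:
    print(n,p2w(c,u,z)[:2])
```

```text
jarA cap [ 0.4407 -0.1233]
jarA b [ 0.4402 -0.1218]
jarB cap [ 0.4525 -0.2247]
jarB b [ 0.4523 -0.2226]
jarC cap [ 0.4551 -0.3345]
jarC b [ 0.4544 -0.3345]
lapL s [ 0.541  -0.1462]
lapL b [ 0.5403 -0.1456]
lapR s [ 0.5688 -0.2316]
lapR b [ 0.5652 -0.2296]
blk1 [0.4355 0.1533]
blk2 [0.4394 0.086 ]
case TL [0.7083 0.2431]
TR [0.678  0.0191]
BR [0.5625 0.0363]
BL [0.5902 0.2577]
cov roof TL [0.6093 0.4778]
TR [0.615  0.3452]
BR [0.378  0.3333]
BL [0.3725 0.4646]
h1 [0.544  0.4066]
h2 [0.4443 0.4006]
```

```bash
cat > ov.py <<'E'
from h import *
def boxpts(cx,cy,a,hx,hy,z):
    a=np.deg2rad(a);Rm=np.array([[np.cos(a),-np.sin(a)],[np.sin(a),np.cos(a)]])
    return [np.r_[Rm@[sx*hx,sy*hy]+[cx,cy],z] for sx,sy in((-1,-1),(1,-1),(1,1),(-1,1))]
def cir(cx,cy,r,z):
    return [[cx+r*np.cos(t),cy+r*np.sin(t),z] for t in np.linspace(0,2*np.pi,24,endpoint=False)]
def draw(c,polys,x0,y0,x1,y1,name,f):
    im=cv2.resize(c["image"][y0:y1,x0:x1,::-1],None,fx=f,fy=f,interpolation=cv2.INTER_CUBIC)
    for P,col in polys:
        q=np.array([(w2p(c,p)+.5-[x0,y0])*f for p in P])
        cv2.polylines(im,[np.int32(np.round(q*8))],True,col,1,cv2.LINE_AA,3)
    cv2.imwrite("pics/"+name,im)
E
cat > st.py <<'E'
from ov import *
case=(.6348,.139,-7.5); cover=(.4937,.4045,-86.9); block=(.4375,.1197,-86.7)
jars=[(.4404,-.1226),(.4524,-.2237),(.4548,-.3345)]; laps=[(.5407,-.1459),(.567,-.2306)]
Rr,Y,M=(0,0,255),(0,255,255),(255,0,255)
P=[(boxpts(*case,.060,.113,.056),Rr),(boxpts(*case,.055,.108,.056),Y),(boxpts(*case,.055,.108,.004),M),
(boxpts(*cover,.066,.119,.094),Rr),(boxpts(*cover,.008,.05,.128),Y),(boxpts(*block,.051,.025,.030),Rr),(boxpts(*block,.035,.008,.082),Y)]
for j in jars:P+=[(cir(*j,.025,.046),Rr),(cir(*j,.014,.08),Y)]
for j in laps:P+=[(cir(*j,.025,.046),Rr),(cir(*j,.007,.084),Y)]
E
python3 - <<'E'
from bench import robot
from st import *
c=robot.read_camera("top")
draw(c,P,85,120,255,260,"o1.png",4);draw(c,P,255,140,385,230,"o2.png",6)
c=robot.read_camera("scene")
draw(c,P,270,115,430,275,"o3.png",3);draw(c,P,130,195,280,315,"o4.png",5)
import numpy as np
a=cv2.imread("pics/o3.png");b=cv2.imread("pics/o4.png")
E
```

```text
(no output)
```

View pics/o1.png

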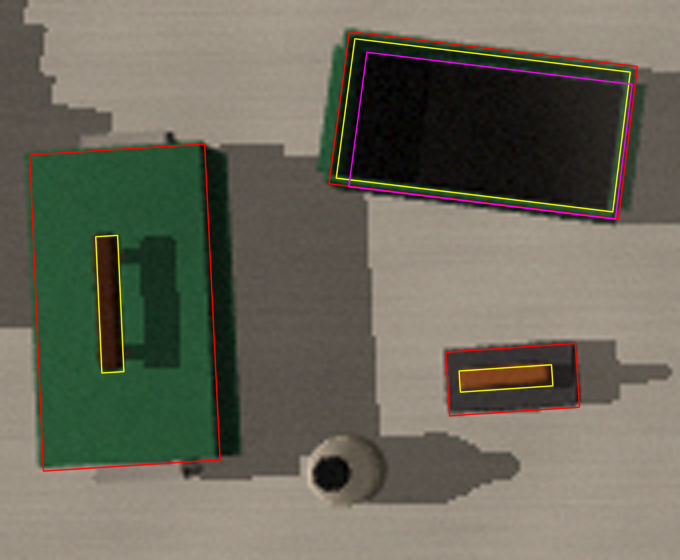

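View pics/o2.png

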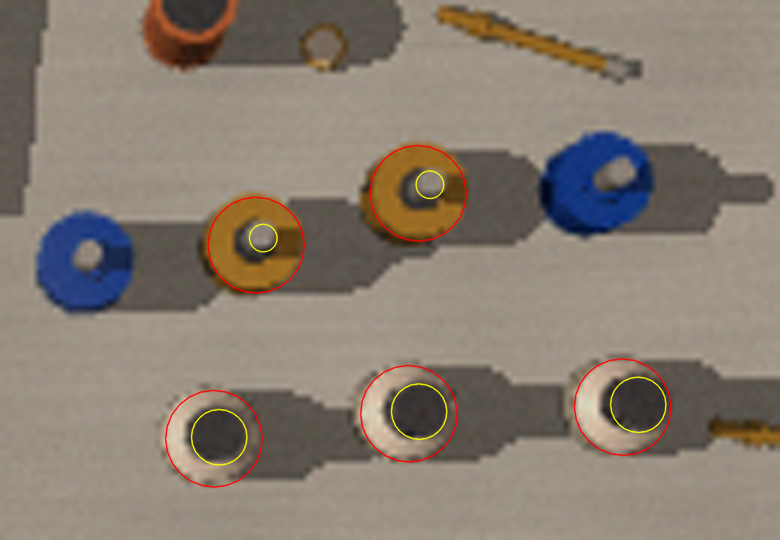

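View pics/o3.png

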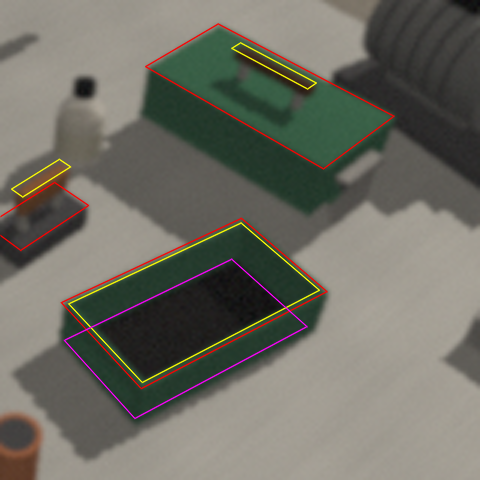

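View pics/o4.png

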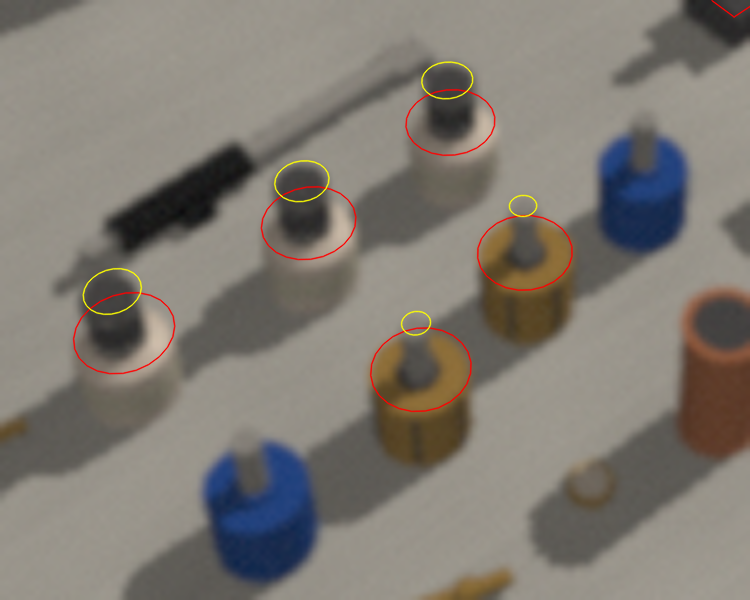

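```bash
cat >> h.py <<'E'
def plan(s,x,y,z,jaw):
    """remaining shift in tool axes now and turn(deg) about tool x to have jaw(z) dir at world angle jaw (mod 180)"""
    T=rot(s["tcp_rot"]); d=np.array([x,y,z])-s["position"]
    zz=T[:,2]; cur=np.rad2deg(np.arctan2(zz[1],zz[0]))
    # turning + about tool x (down) decreases world angle
    t=(cur-jaw+90)%180-90
    Rn=T@R.from_rotvec([np.deg2rad(t),0,0]).as_matrix()
    tilt=np.rad2deg(np.arccos(min(1,-T[2,0])))
    fix=np.rad2deg(R.from_matrix(T.T@R.from_matrix(np.c_[[0,0,-1],np.cross([zz[0],zz[1],0],[0,0,-1]),[zz[0],zz[1],0]]/1.0).as_matrix()).as_rotvec())
    print("t=%.2f pos"%s["time"],np.round(s["position"]*1e3,1),"jaw %.1f tilt %.2f q6 %.2f w %.1f F"%(cur,tilt,s["qpos"][5],s["gripper_width"]*1e3),np.round(s["force"],1))
    print(" now-frame shift",np.round(T.T@d*1e3,1),"turn %.1f (alt %.1f)"%(t,t-180*np.sign(t)),"after-turn shift",np.round(Rn.T@d*1e3,1),"levelfix",np.round(fix,2))
E
python3 - <<'E'
from bench import robot
from st import *
s=robot.get_state(); T=rot(s["tcp_rot"]);np.set_printoptions(precision=3,suppress=True);print(T)
plan(s,.439,.1215,.2,-86.7+90)
E
```

```text
[[-0.    -0.974  0.226]
 [-0.     0.226  0.974]
 [-1.     0.    -0.   ]]
t=0.30 pos [141.1 608.7 203.5] jaw 76.9 tilt 0.02 q6 -0.10 w 85.2 F [-0.5  0.5 -0.5]
 now-frame shift [   3.6 -400.2 -407.4] turn 73.6 (alt -106.4) after-turn shift [   3.6 -503.6  269.3] levelfix [ 0.   -0.02 -0.  ]
```

Request:
drive_tool --series '[[50,[0,-40,-40.5],[0,0,0]],[50,[0,-40,-40.5],[0,0,0]],[50,[0,-40,-40.5],[0,0,0]],[50,[0,-40,-40.5],[0,0,0]],[50,[0,-40,-40.5],[0,0,0]],[50,[0,-40,-40.5],[0,0,0]],[50,[0,-40,-40.5],[0,0,0]],[50,[0,-40,-40.5],[0,0,0]],[50,[0,-40,-41],[0,0,0]],[50,[0,-40,-41],[0,0,0]]]' --squeeze 40

```text
time: 1.55
position: [0.44, 0.1213, 0.2039]
tcp_rot: [-1.07, 1.57, 0.273]
force: [1.2, 0.9, 0.9]
gripper_width: 0.0499
```

Request:
drive_tool --series '[[50,[0,0,0],[10,0,0]],[50,[0,0,0],[10,0,0]],[50,[0,0,0],[10,0,0]],[50,[0,0,0],[10,0,0]],[50,[0,0,0],[10,0,0]],[50,[0,0,0],[10,0,0]],[50,[0,0,0],[10,0,0]],[50,[0,0,0],[3.6,0,0]],[50,[0,0,0],[0,0,0]],[50,[0,0,0],[0,0,0]]]'

```text
time: 2.8
position: [0.4391, 0.123, 0.2037]
tcp_rot: [-0.022, 1.571, 0.038]
force: [-0.2, -0.1, -0.0]
gripper_width: 0.0499
```

```bash
cat > look.py <<'E'
from bench import robot
from st import *
import sys
s=robot.get_state(); a=[float(v) for v in sys.argv[1:5]]
plan(s,*a)
E
python3 look.py .439 .1215 .057 3.3
python3 - <<'E'
from bench import robot
from st import *
c=robot.read_camera("top");draw(c,P,150,160,290,260,"a1.png",5)
c=robot.read_camera("scene");draw(c,P,220,100,360,240,"a2.png",4)
E
```

```text
t=2.80 pos [439.1 123.  203.7] jaw 3.4 tilt 0.00 q6 0.08 w 49.9 F [-0.2 -0.1 -0. ]
 now-frame shift [146.7  -1.5  -0.2] turn 0.1 (alt -179.9) after-turn shift [146.7  -1.5  -0.2] levelfix [0. 0. 0.]
```

View pics/a1.png

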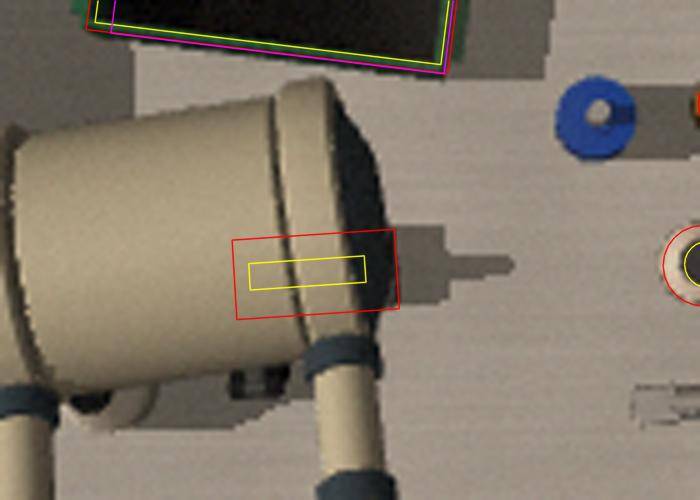

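View pics/a2.png

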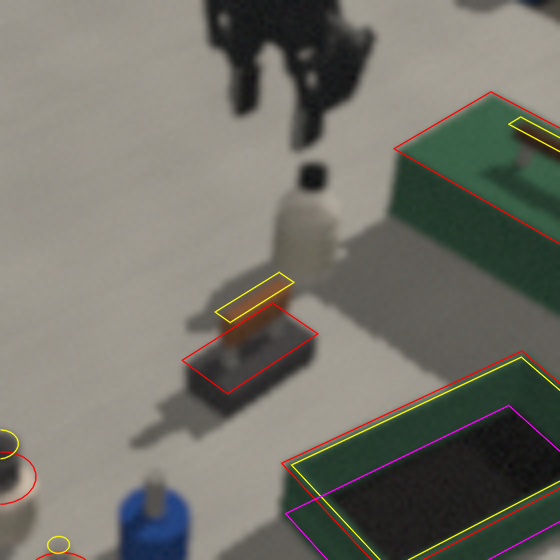

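Request:
drive_tool --series '[[50,[40,-1.5,0],[0,0,0]],[50,[40,0,0],[0,0,0]],[50,[40,0,0],[0,0,0]],[50,[26,0,0],[0,0,0]],[50,[0,0,0],[0,0,0]]]'

```text
time: 3.52
position: [0.4382, 0.1213, 0.0565]
tcp_rot: [-3.054, 1.568, -2.995]
force: [-0.9, -0.4, -0.2]
gripper_width: 0.05
```

```bash
python3 look.py .439 .1215 .057 3.3
python3 - <<'E'
from bench import robot
from st import *
c=robot.read_camera("scene");draw(c,[],220,100,360,240,"a3.png",5)
E
```

```text
t=3.52 pos [438.2 121.3  56.5] jaw 3.4 tilt 0.19 q6 0.08 w 50.0 F [-0.9 -0.4 -0.2]
 now-frame shift [-0.5  0.1  0.8] turn 0.1 (alt -179.9) after-turn shift [-0.5  0.1  0.8] levelfix [ 0.   -0.19  0.02]
```

View pics/a3.png

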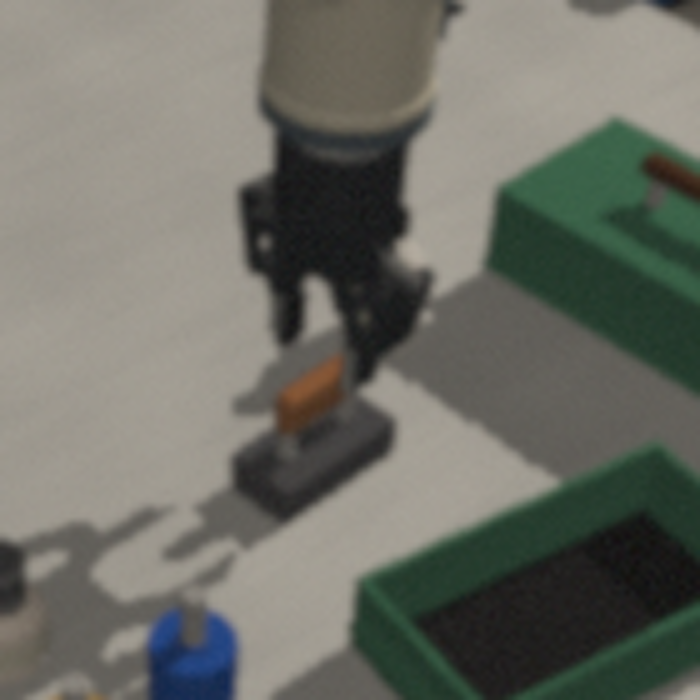

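Run:
```python
from bench import robot
from st import *
c=robot.read_camera("scene")
T=rot(robot.get_state()["tcp_rot"])
p=robot.get_state()["position"]
for d in (-25,0,25): print(d,(w2p(c,p+T[:,2]*d/1e3)-[220,100])*5)
print((w2p(c,[.4375,.1197,.067])-[220,100])*5)
c=robot.read_camera("top");draw(c,P,150,100,350,260,"a1.png",4)
```

```text
-25 [289.0564088  377.80603835]
0 [317.65535127 397.54533287]
25 [346.9014394  417.73129422]
[314.12509814 386.50588959]
```

View pics/a1.png

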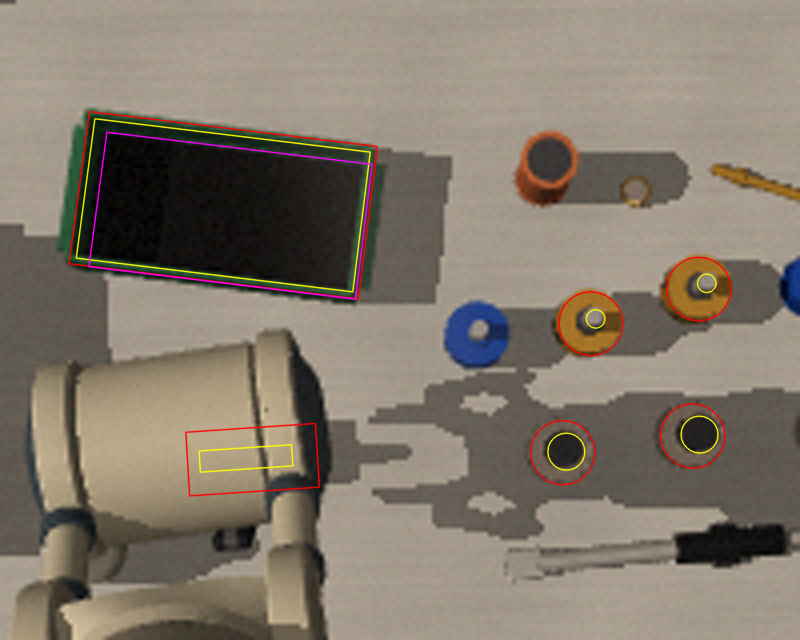

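Request:
drive_tool --series '[[10,[0,0,0],[0,0,0]],[10,[0,0,0],[0,0,0]],[10,[0,0,0],[0,0,0]],[10,[0,0,0],[0,0,0]],[10,[0,0,0],[0,0,0]]]' --squeeze 60

```text
time: 4.3
position: [0.4392, 0.1215, 0.0577]
tcp_rot: [-2.894, 1.571, -2.835]
force: [-0.3, -0.4, -0.0]
gripper_width: 0.0099
```

```bash
python3 look.py .439 .1215 .057 3.3
python3 - <<'E'
from bench import robot
from st import *
c=robot.read_camera("scene");draw(c,[],240,120,340,220,"a4.png",6)
E
```

```text
t=4.30 pos [439.2 121.5  57.7] jaw 3.4 tilt 0.01 q6 0.08 w 9.9 F [-0.3 -0.4 -0. ]
 now-frame shift [ 0.7  0.  -0.2] turn 0.1 (alt -179.9) after-turn shift [ 0.7  0.  -0.2] levelfix [ 0.   -0.01  0.  ]
```

View pics/a4.png

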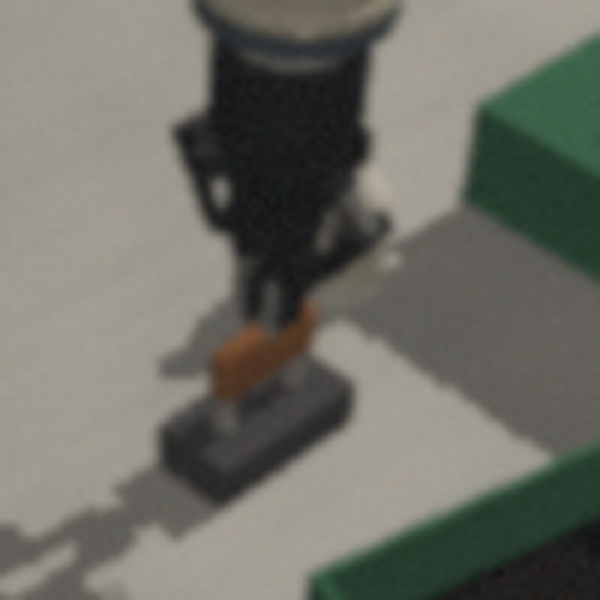

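Request:
drive_tool --series '[[45,[0,0,0],[0,0,0]],[45,[0,0,0],[0,0,0]],[45,[0,0,0],[0,0,0]],[45,[5,0,0],[0,0,0]],[45,[5,0,0],[0,0,0]],[45,[5,0,0],[0,0,0]],[45,[0,0,0],[0,0,0]]]'

```text
time: 5.22
position: [0.4389, 0.1215, 0.0422]
tcp_rot: [-3.051, 1.57, -2.993]
force: [-0.7, -0.8, 0.5]
gripper_width: 0.0454
```

Request:
drive_tool --series '[[8,[0,0,0],[0,0,0]],[8,[0,0,0],[0,0,0]],[8,[0,0,0],[0,0,0]],[8,[0,0,0],[0,0,0]],[8,[0,0,0],[0,0,0]]]' --squeeze 60

```text
time: 5.85
position: [0.4396, 0.1215, 0.0429]
tcp_rot: [0.024, 1.57, 0.083]
force: [1.6, -0.8, 5.4]
gripper_width: 0.0143
```

```bash
python3 look.py .439 .1215 .057 3.3
python3 - <<'E'
from bench import robot
from st import *
c=robot.read_camera("scene");draw(c,[],240,120,340,220,"a5.png",6)
E
```

```text
t=5.85 pos [439.6 121.5  42.9] jaw 3.3 tilt 0.05 q6 0.08 w 14.3 F [ 1.6 -0.8  5.4]
 now-frame shift [-14.1  -0.   -0.6] turn 0.0 (alt -180.0) after-turn shift [-14.1  -0.   -0.6] levelfix [ 0.    0.05 -0.  ]
```

View pics/a5.png

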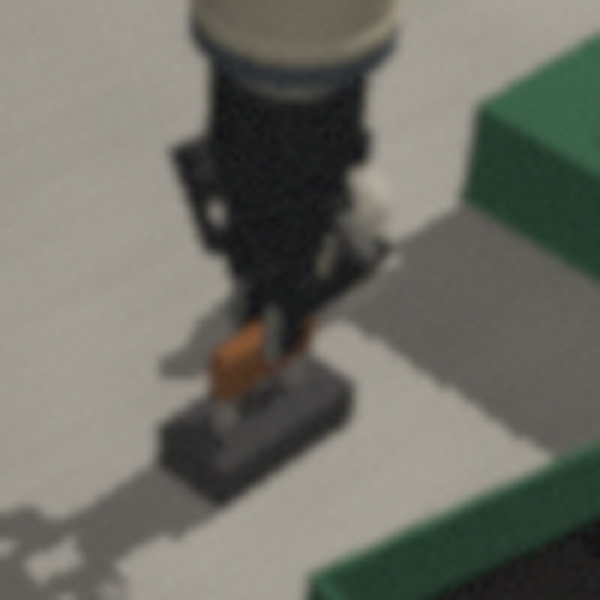

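Request:
drive_tool --series '[[40,[0,0,0],[0,0,0]],[40,[0,0,0],[0,0,0]],[40,[0,0,0],[0,0,0]],[40,[4,0,0],[0,0,0]],[40,[4,0,0],[0,0,0]],[40,[0,0,0],[0,0,0]]]'

```text
time: 6.65
position: [0.4389, 0.1215, 0.0343]
tcp_rot: [-3.052, 1.57, -2.994]
force: [0.7, 1.0, -0.2]
gripper_width: 0.0399
```

Request:
drive_tool --series '[[0,[0,0,0],[0,0,0]],[0,[0,0,0],[0,0,0]],[0,[0,0,0],[0,0,0]],[0,[0,0,0],[0,0,0]],[0,[0,0,0],[0,0,0]],[0,[0,0,0],[0,0,0]]]' --squeeze 60

```text
time: 7.4
position: [0.4395, 0.1215, 0.0348]
tcp_rot: [0.02, 1.57, 0.078]
force: [2.3, -0.6, 3.2]
gripper_width: 0.0147
```

```bash
python3 look.py .439 .1215 .057 3.3
python3 - <<'E'
from bench import robot
from st import *
c=robot.read_camera("scene");draw(c,[],240,120,340,220,"a6.png",6)
E
```

```text
t=7.40 pos [439.5 121.5  34.8] jaw 3.4 tilt 0.03 q6 0.08 w 14.7 F [ 2.3 -0.6  3.2]
 now-frame shift [-22.2  -0.   -0.5] turn 0.1 (alt -179.9) after-turn shift [-22.2  -0.   -0.5] levelfix [ 0.    0.03 -0.  ]
```

View pics/a6.png

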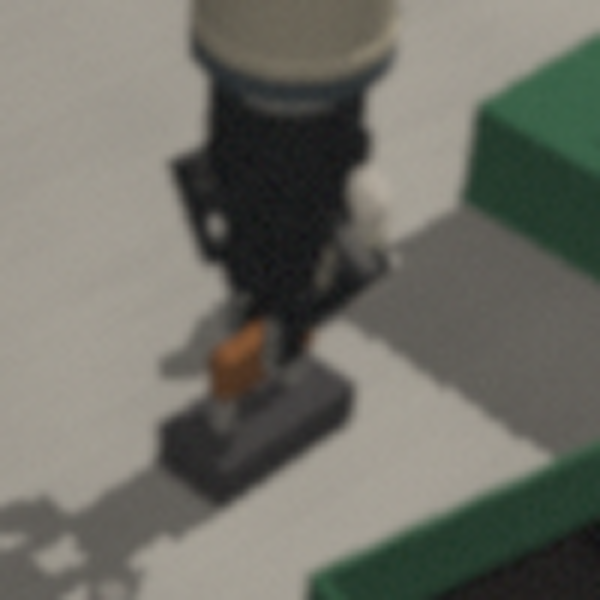

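Request:
drive_tool --series '[[0,[-10,0,0],[0,0,0]],[0,[-20,0,0],[0,0,0]],[0,[-40,0,0],[0,0,0]],[0,[-40,0,0],[-9,0,0]],[0,[0,0,0],[-10,0,0]],[0,[0,0,0],[-10,0,0]],[0,[0,0,0],[-10,0,0]],[0,[0,0,0],[-10,0,0]],[0,[0,0,0],[-10,0,0]],[0,[0,0,0],[-10,0,0]],[0,[0,0,0],[-10,0,0]],[0,[0,0,0],[0,0,0]]]'

```text
time: 8.95
position: [0.4383, 0.1214, 0.1447]
tcp_rot: [1.811, 1.569, -3.036]
force: [-0.0, -0.1, -6.7]
gripper_width: 0.015
```

```bash
python3 look.py .6469 .2198 .145 82.5
```

```text
t=8.95 pos [438.3 121.4 144.7] jaw 82.3 tilt 0.08 q6 -1.30 w 15.0 F [-0.  -0.1 -6.7]
 now-frame shift [  -0.6 -193.5  125.4] turn -0.2 (alt 179.8) after-turn shift [  -0.6 -193.9  124.7] levelfix [-0.   -0.02 -0.08]
```

Request:
drive_tool --series '[[0,[0,-20,13],[0,0,0]],[0,[0,-38,24],[0,0,0]],[0,[0,-39,25],[0,0,0]],[0,[0,-39,25],[0,0,0]],[0,[0,-39,25],[0,0,0]],[0,[0,-19,13],[0,0,0]],[0,[0,0,0],[0,0,0]],[0,[0,0,0],[0,0,0]]]'

```text
time: 9.95
position: [0.647, 0.2192, 0.1443]
tcp_rot: [1.968, 1.569, -2.88]
force: [-0.1, -0.1, -6.9]
gripper_width: 0.0148
```

```bash
python3 look.py .6469 .2198 .145 82.5;  python3 - <<'E'
from bench import robot
from st import *
c=robot.read_camera("scene");draw(c,[],270,115,390,245,"b1.png",6)
c=robot.read_camera("top");draw(c,[],140,100,260,220,"b2.png",6)
E
```

```text
t=9.95 pos [647.  219.2 144.3] jaw 82.2 tilt 0.11 q6 -1.20 w 14.8 F [-0.1 -0.1 -6.9]
 now-frame shift [-0.7  0.1  0.6] turn -0.3 (alt 179.7) after-turn shift [-0.7  0.1  0.6] levelfix [-0.   -0.04 -0.1 ]
```

View pics/b1.png

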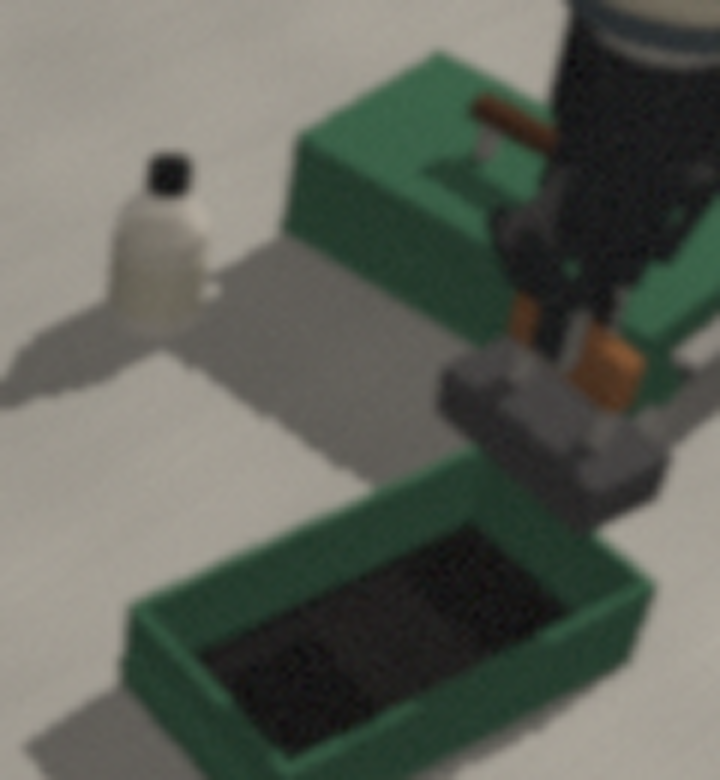

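View pics/b2.png

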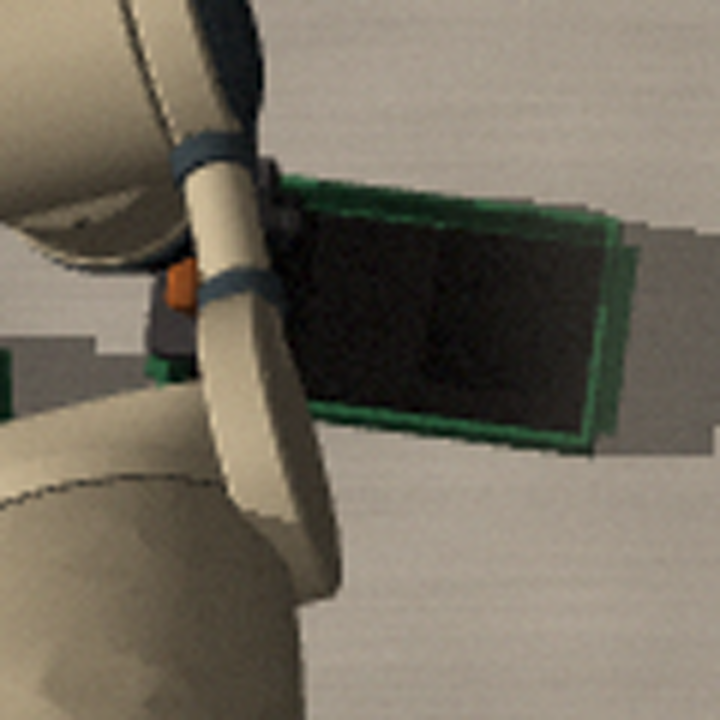

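Run:
```python
from bench import robot
from st import *
cs=cv2.imread("top_raw.png")[:,:,::-1]
c=robot.read_camera("top");c["image"]=cs
case=(.6358,.140,-7.4)
def CP(case): return [(boxpts(*case,.060,.113,.056),Rr),(boxpts(*case,.055,.108,.056),Y),(boxpts(*case,.055,.108,.004),M),(boxpts(*case,.05,.124,.034),(255,255,0))]
draw(c,CP(case),155,115,255,185,"b3.png",8)
c=robot.read_camera("scene")
blk=(.647-.0015,.2192-.001,-7.5)
z=.1443-.0348
draw(c,CP(case)+[(boxpts(*blk,.051,.025,z),Rr),(boxpts(*blk,.051,.025,z+.03),Y)],270,165,390,260,"b4.png",6)
```

```text
(no output)
```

View pics/b3.png

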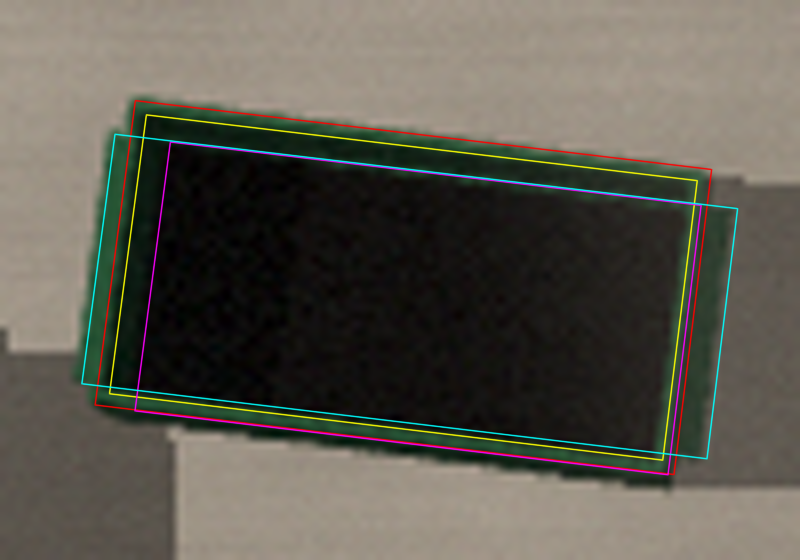

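View pics/b4.png

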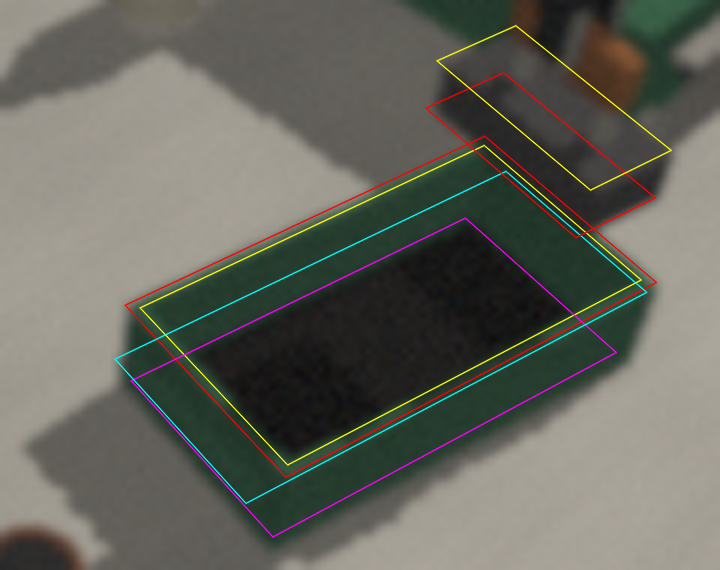

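Request:
drive_tool --series '[[0,[0,-0.5,1.2],[-0.3,0,0]],[0,[20,0,0],[0,0,0]],[0,[25,0,0],[0,0,0]],[0,[20,0,0],[0,0,0]],[0,[15,0,0],[0,0,0]],[0,[10,0,0],[0,0,0]],[0,[8,0,0],[0,0,0]],[0,[4,0,0],[0,0,0]],[0,[0,0,0],[0,0,0]]]'

```text
time: 11.28
position: [0.6488, 0.2207, 0.0427]
tcp_rot: [-1.785, 1.571, -0.342]
force: [0.2, 0.2, -6.5]
gripper_width: 0.0145
```

```bash
python3 look.py .6477 .2203 .039 82.5;  python3 - <<'E'
from bench import robot
from st import *
c=robot.read_camera("scene");draw(c,[],270,135,390,255,"b5.png",6)
E
```

```text
t=11.28 pos [648.8 220.7  42.7] jaw 82.6 tilt 0.00 q6 -1.20 w 14.5 F [ 0.2  0.2 -6.5]
 now-frame shift [ 3.7  1.1 -0.5] turn 0.1 (alt -179.9) after-turn shift [ 3.7  1.1 -0.5] levelfix [ 0. -0.  0.]
```

View pics/b5.png

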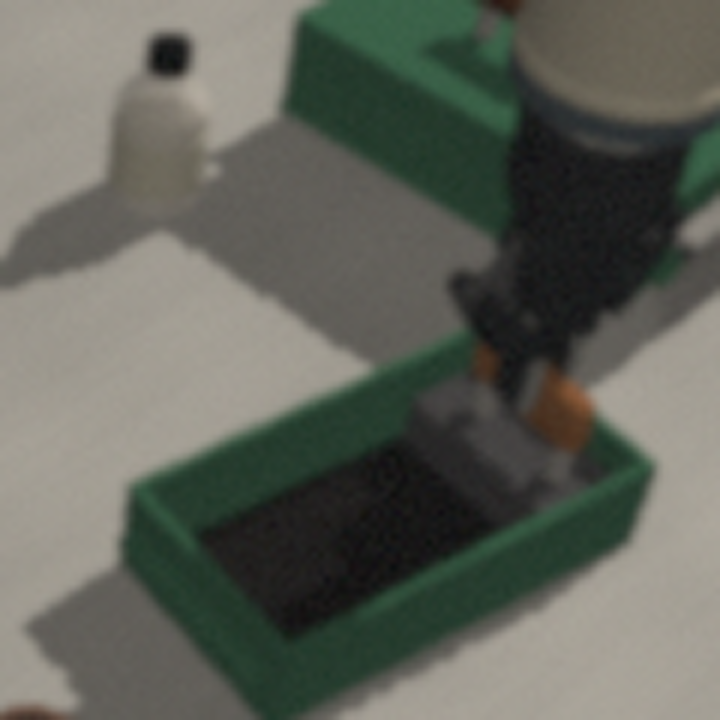

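Request:
drive_tool --series '[[0,[2,0.5,0],[0,0,0]],[0,[2,0,0],[0,0,0]],[0,[0,0,0],[0,0,0]],[0,[0,0,0],[0,0,0]]]'

```text
time: 11.82
position: [0.6484, 0.2209, 0.0389]
tcp_rot: [-1.03, 1.57, 0.412]
force: [-0.3, 1.5, -4.1]
gripper_width: 0.0146
```

Touching the floor now, so I'll release gently and go up.

Request:
drive_tool --series '[[0,[0.7,0,0],[0,0,0]],[26,[0,0,0],[0,0,0]],[26,[0,0,0],[0,0,0]],[26,[-10,0,0],[0,0,0]],[26,[-25,0,0],[0,0,0]],[26,[-40,0,0],[0,0,0]],[40,[-40,0,0],[0,0,0]],[40,[-40,0,0],[0,0,0]]]'

```text
time: 12.82
position: [0.6483, 0.2207, 0.1951]
tcp_rot: [-1.308, 1.57, 0.134]
force: [1.0, -0.8, -0.2]
gripper_width: 0.04
```

```bash
python3 look.py .4419 -.1211 .2 82.5;  python3 look.py .5422 -.1449 .2 82.5
```

```text
t=12.82 pos [648.3 220.7 195.1] jaw 82.6 tilt 0.04 q6 -1.20 w 40.0 F [ 1.  -0.8 -0.2]
 now-frame shift [  -5.   160.9 -365.4] turn 0.1 (alt -179.9) after-turn shift [  -5.   160.  -365.8] levelfix [-0.    0.01  0.04]
t=12.82 pos [648.3 220.7 195.1] jaw 82.6 tilt 0.04 q6 -1.20 w 40.0 F [ 1.  -0.8 -0.2]
 now-frame shift [  -5.    58.4 -376.2] turn 0.1 (alt -179.9) after-turn shift [  -5.    57.5 -376.3] levelfix [-0.    0.01  0.04]
```

Request:
drive_tool --series '[[40,[0,5,-30],[0,0,0]],[40,[0,9,-60],[0,0,0]],[40,[0,9,-60],[0,0,0]],[40,[0,9,-60],[0,0,0]],[40,[0,9,-60],[0,0,0]],[40,[0,9,-60],[0,0,0]],[40,[0,6,-45],[0,0,0]],[40,[0,0,0],[0,0,0]]]'

```text
time: 13.82
position: [0.5442, -0.1469, 0.1938]
tcp_rot: [-2.214, 1.57, -0.776]
force: [0.5, 0.6, 0.1]
gripper_width: 0.0399
```

```bash
sed -i 's/^case=.*/case=(.6358,.140,-7.4); cover=(.4952,.406,-86.9); block=(.6463,.2195,-7.5)/; s/^jars=.*/jars=[(.4419,-.1211),(.4539,-.2222),(.4563,-.333)]; laps=[(.5422,-.1444),(.5685,-.2291)]/' st.py
python3 look.py .5437 -.1434 .035 82.5
python3 - <<'E'
from bench import robot
from st import *
c=robot.read_camera("top");draw(c,P,155,115,395,230,"c1.png",3)
c=robot.read_camera("scene");draw(c,P,130,115,390,310,"c2.png",3)
E
```

```text
t=13.82 pos [ 544.2 -146.9  193.8] jaw 82.4 tilt 0.07 q6 -1.81 w 39.9 F [0.5 0.6 0.1]
 now-frame shift [158.8   1.1   3.5] turn -0.1 (alt 179.9) after-turn shift [158.8   1.1   3.5] levelfix [ 0.   -0.04  0.05]
```

View pics/c1.png

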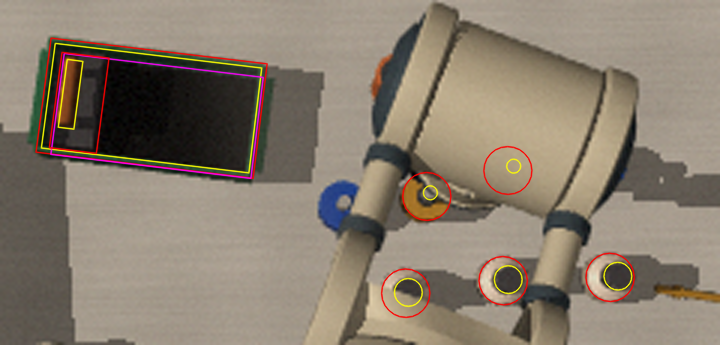

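View pics/c2.png

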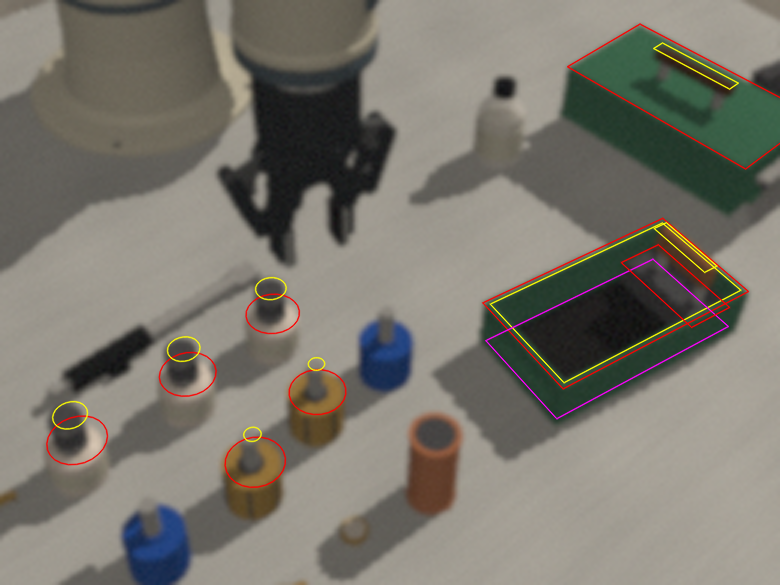

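Request:
drive_tool --series '[[40,[30,1,3.5],[0,0,0]],[40,[50,0,0],[0,0,0]],[40,[45,0,0],[0,0,0]],[40,[25,0,0],[0,0,0]],[40,[6,0,0],[0,0,0]],[40,[0,0,0],[0,0,0]],[0,[0,0,0],[0,0,0]],[0,[0,0,0],[0,0,0]],[0,[0,0,0],[0,0,0]],[0,[0,0,0],[0,0,0]],[0,[0,0,0],[0,0,0]]]' --squeeze 50

```text
time: 15.3
position: [0.5447, -0.1407, 0.0375]
tcp_rot: [-1.847, 1.57, -0.405]
force: [-0.0, -0.2, 6.0]
gripper_width: 0.0121
```

```bash
python3 look.py .5437 -.1434 .035 82.5
python3 - <<'E'
from bench import robot
from st import *
c=robot.read_camera("scene");draw(c,[],190,180,290,290,"c3.png",6)
E
```

```text
t=15.30 pos [ 544.7 -140.7   37.5] jaw 82.6 tilt 0.06 q6 -1.80 w 12.1 F [-0.  -0.2  6. ]
 now-frame shift [ 2.5  0.6 -2.8] turn 0.1 (alt -179.9) after-turn shift [ 2.5  0.6 -2.8] levelfix [ 0.   -0.02  0.06]
```

View pics/c3.png

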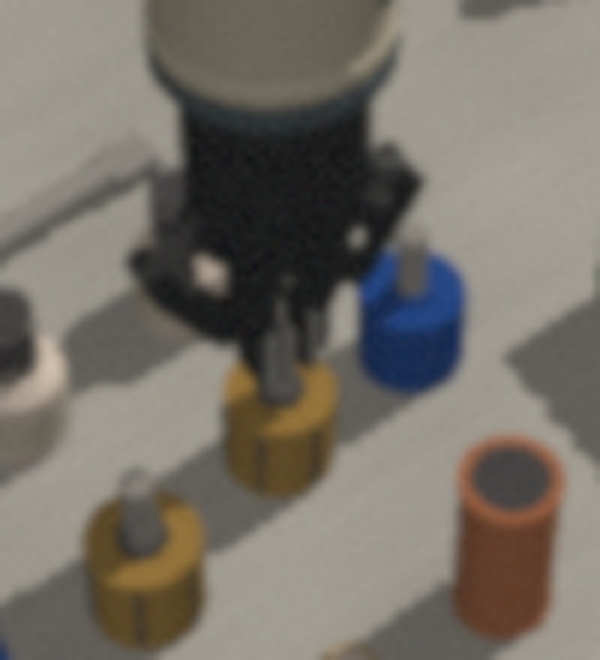

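Request:
drive_tool --series '[[0,[-10,0,0],[0,0,0]],[0,[-30,0,0],[0,0,0]],[0,[-40,0,0],[0,0,0]],[0,[-30,0,0],[0,0,0]],[0,[0,0,0],[0,0,0]]]'

```text
time: 15.98
position: [0.5453, -0.1407, 0.1492]
tcp_rot: [-1.795, 1.567, -0.352]
force: [0.8, -0.4, -4.7]
gripper_width: 0.0121
```

```bash
cat > slot.py <<'E'
from bench import robot
from st import *
import sys
x,y,z=[float(v) for v in sys.argv[1:4]]
C=np.array([.6373,.141]); a=np.deg2rad(-7.4)
ex=np.array([np.cos(a),np.sin(a)]);ey=np.array([-np.sin(a),np.cos(a)])
q=C+ex*x/1e3+ey*y/1e3; s=robot.get_state()
plan(s,*q,z/1e3,82.6)
d=s["position"][:2]-C; print("in case: x %.1f y %.1f"%(d@ex*1e3,d@ey*1e3))
E
python3 slot.py 26.5 27.5 148
```

```text
t=15.97 pos [ 545.3 -140.7  149.2] jaw 82.7 tilt 0.22 q6 -1.80 w 12.1 F [ 0.8 -0.4 -4.7]
 now-frame shift [  1.2 -81.8 318.7] turn 0.1 (alt -179.9) after-turn shift [  1.2 -81.5 318.7] levelfix [ 0.   -0.05  0.22]
in case: x -55.0 y -291.2
```

Request:
drive_tool --series '[[0,[0,-6,20],[0,0,0]],[0,[0,-13,45],[0,0,0]],[0,[0,-13,53],[0,0,0]],[0,[0,-13,55],[0,0,0]],[0,[0,-13,55],[0,0,0]],[0,[0,-13,45],[0,0,0]],[0,[0,-7,30],[0,0,0]],[0,[0,-3.5,15.5],[0,0,0]],[0,[0,0,0],[0,0,0]],[0,[0,0,0],[0,0,0]]]'

```text
time: 17.23
position: [0.6652, 0.1642, 0.1464]
tcp_rot: [2.053, 1.57, -2.788]
force: [0.9, 0.2, -4.3]
gripper_width: 0.0122
```

```bash
python3 slot.py 26.5 27.5 42
python3 - <<'E'
from bench import robot
from st import *
c=robot.read_camera("scene");draw(c,[],270,125,390,245,"d1.png",5)
E
```

```text
t=17.23 pos [665.2 164.2 146.4] jaw 82.6 tilt 0.07 q6 -1.29 w 12.2 F [ 0.9  0.2 -4.3]
 now-frame shift [104.4  -1.9   0.9] turn 0.0 (alt -180.0) after-turn shift [104.4  -1.9   0.9] levelfix [-0.   -0.03 -0.06]
in case: x 24.7 y 26.6
```

View pics/d1.png

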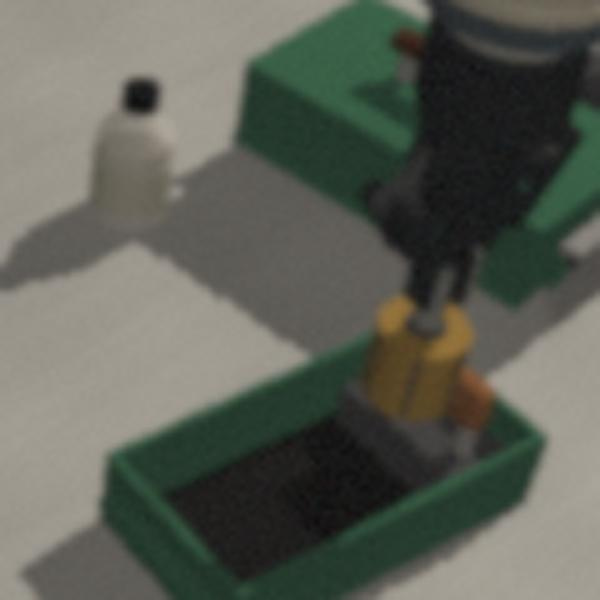

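Request:
drive_tool --series '[[0,[20,-1.5,0.9],[0,0,0]],[0,[30,0,0],[0,0,0]],[0,[20,0,0],[0,0,0]],[0,[12,0,0],[0,0,0]],[0,[10,0,0],[0,0,0]],[0,[6,0,0],[0,0,0]],[0,[3,0,0],[0,0,0]],[0,[0,0,0],[0,0,0]]]'

```text
time: 18.27
position: [0.6676, 0.1658, 0.0462]
tcp_rot: [-1.241, 1.57, 0.201]
force: [-0.2, -0.0, -3.5]
gripper_width: 0.0119
```

```bash
python3 slot.py 26.5 27.5 42
python3 - <<'E'
from bench import robot
from st import *
c=robot.read_camera("scene");draw(c,[],270,125,390,245,"d1.png",5)
E
```

```text
t=18.27 pos [667.6 165.8  46.2] jaw 82.6 tilt 0.02 q6 -1.29 w 11.9 F [-0.2 -0.  -3.5]
 now-frame shift [ 4.2  0.3 -1. ] turn 0.0 (alt -180.0) after-turn shift [ 4.2  0.3 -1. ] levelfix [-0.    0.01  0.02]
in case: x 26.8 y 28.5
```

View pics/d1.png

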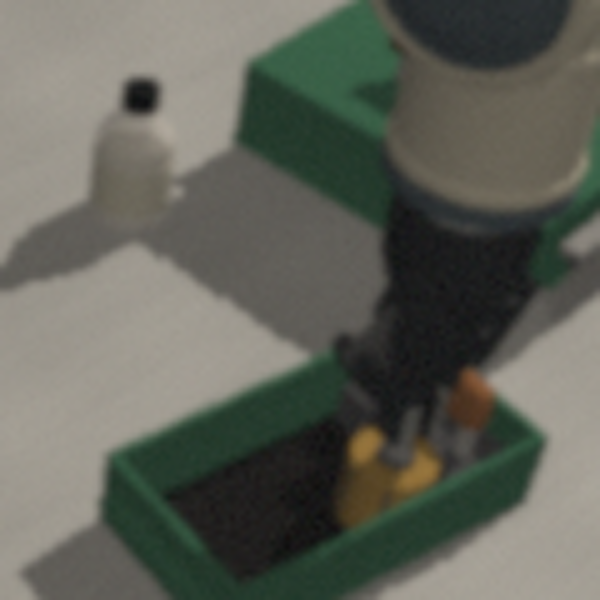

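Request:
drive_tool --series '[[0,[2,0,-1],[0,0,0]],[0,[2,0,0],[0,0,0]],[0,[1,0,0],[0,0,0]],[0,[0,0,0],[0,0,0]]]'

```text
time: 18.82
position: [0.6677, 0.1647, 0.0416]
tcp_rot: [-1.537, 1.57, -0.094]
force: [-2.2, -2.3, 4.4]
gripper_width: 0.0117
```

Request:
drive_tool --series '[[28,[0,0,0],[0,0,0]],[28,[0,0,0],[0,0,0]],[28,[-10,0,0],[0,0,0]],[28,[-25,0,0],[0,0,0]],[28,[-40,0,0],[0,0,0]],[40,[-40,0,0],[0,0,0]],[40,[-40,0,0],[0,0,0]]]'

```text
time: 19.7
position: [0.6672, 0.1648, 0.1981]
tcp_rot: [-1.214, 1.57, 0.228]
force: [0.6, -0.3, -0.6]
gripper_width: 0.0397
```

```bash
python3 look.py .570 -.228 .2 82.6
python3 - <<'E'
from bench import robot
from st import *
c=robot.read_camera("scene");draw(c,[],130,115,390,310,"d2.png",3)
E
```

```text
t=19.70 pos [667.2 164.8 198.1] jaw 82.7 tilt 0.04 q6 -1.29 w 39.7 F [ 0.6 -0.3 -0.6]
 now-frame shift [  -2.    46.2 -402. ] turn 0.1 (alt -179.9) after-turn shift [  -2.    45.8 -402.1] levelfix [-0.    0.01  0.04]
```

View pics/d2.png

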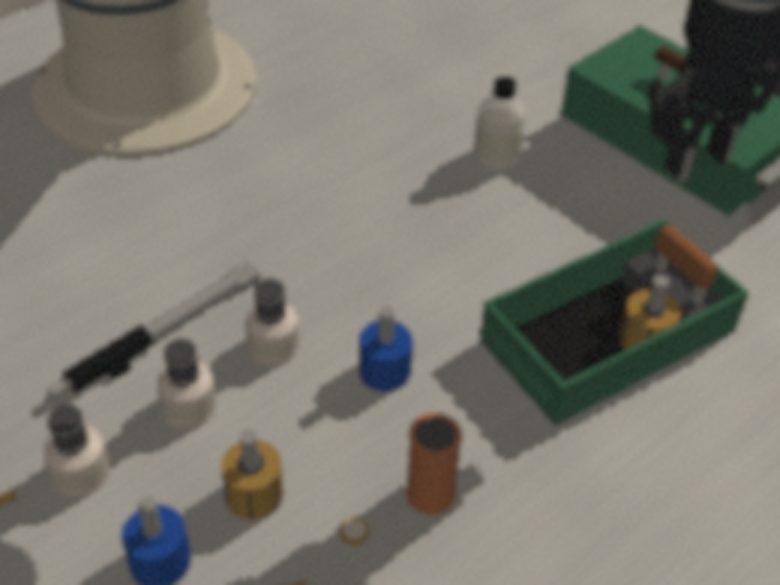

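Request:
drive_tool --series '[[40,[0,4,-30],[0,0,0]],[40,[0,6,-55],[0,0,0]],[40,[0,6,-58],[0,0,0]],[40,[0,6,-58],[0,0,0]],[40,[0,6,-58],[0,0,0]],[40,[0,6,-58],[0,0,0]],[40,[0,6,-50],[0,0,0]],[40,[0,5.5,-33.5],[0,0,0]],[40,[0,0,0],[0,0,0]]]'

```text
time: 20.88
position: [0.5703, -0.2289, 0.1964]
tcp_rot: [-2.329, 1.57, -0.889]
force: [-0.4, 0.1, -0.5]
gripper_width: 0.0402
```

```bash
python3 look.py .570 -.2275 .037 82.6
python3 - <<'E'
from bench import robot
from st import *
c=robot.read_camera("scene");draw(c,P,130,115,390,310,"d3.png",3)
E
```

```text
t=20.88 pos [ 570.3 -228.9  196.4] jaw 82.5 tilt 0.04 q6 -1.92 w 40.2 F [-0.4  0.1 -0.5]
 now-frame shift [159.4   0.5   1.4] turn -0.1 (alt 179.9) after-turn shift [159.4   0.5   1.4] levelfix [ 0.   -0.03  0.03]
```

View pics/d3.png

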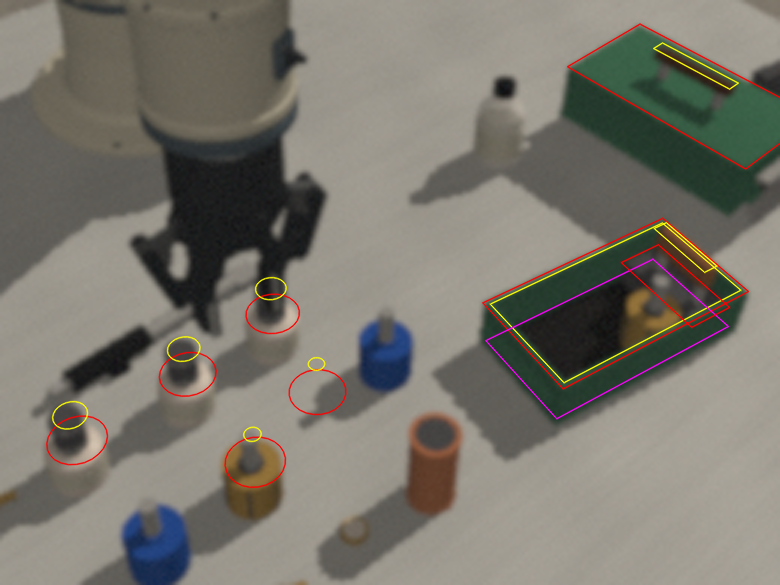

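Request:
drive_tool --series '[[40,[30,0.5,1.5],[0,0,0]],[40,[50,0,0],[0,0,0]],[40,[45,0,0],[0,0,0]],[40,[26,0,0],[0,0,0]],[40,[7,0,0],[0,0,0]],[40,[0,0,0],[0,0,0]],[0,[0,0,0],[0,0,0]],[0,[0,0,0],[0,0,0]],[0,[0,0,0],[0,0,0]],[0,[0,0,0],[0,0,0]],[0,[0,0,0],[0,0,0]]]' --squeeze 50

```text
time: 22.3
position: [0.5709, -0.2253, 0.0384]
tcp_rot: [-1.962, 1.57, -0.52]
force: [-1.2, -1.2, 6.2]
gripper_width: 0.0118
```

Request:
drive_tool --series '[[0,[-10,0,0],[0,0,0]],[0,[-30,0,0],[0,0,0]],[0,[-40,0,0],[0,0,0]],[0,[-30,0,0],[0,0,0]],[0,[0,0,0],[0,0,0]]]'

```text
time: 22.92
position: [0.5716, -0.2255, 0.1502]
tcp_rot: [-1.91, 1.567, -0.467]
force: [-0.1, 0.0, -4.5]
gripper_width: 0.0116
```

```bash
python3 slot.py -26.5 27.5 148
```

```text
t=22.93 pos [ 571.6 -225.5  150.2] jaw 82.7 tilt 0.22 q6 -1.92 w 11.6 F [-0.1  0.  -4.5]
 now-frame shift [  1.6   8.2 399.5] turn 0.1 (alt -179.9) after-turn shift [  1.6   8.6 399.4] levelfix [ 0.   -0.07  0.21]
in case: x -17.9 y -371.9
```

Request:
drive_tool --series '[[0,[0,1,25],[0,0,0]],[0,[0,1,50],[0,0,0]],[0,[0,1,58],[0,0,0]],[0,[0,1,58],[0,0,0]],[0,[0,1,58],[0,0,0]],[0,[0,1,58],[0,0,0]],[0,[0,1,48],[0,0,0]],[0,[0,1,30],[0,0,0]],[0,[0,0.5,14],[0,0,0]],[0,[0,0,0],[0,0,0]],[0,[0,0,0],[0,0,0]]]'

```text
time: 24.3
position: [0.613, 0.1706, 0.1475]
tcp_rot: [2.228, 1.57, -2.613]
force: [0.8, -0.6, -4.0]
gripper_width: 0.0118
```

```bash
python3 slot.py -26.5 27.5 42.5
python3 - <<'E'
from bench import robot
from st import *
c=robot.read_camera("scene");draw(c,[],270,125,390,245,"e1.png",5)
E
```

```text
t=24.30 pos [613.  170.6 147.5] jaw 82.6 tilt 0.06 q6 -1.26 w 11.8 F [ 0.8 -0.6 -4. ]
 now-frame shift [105.   -1.5   1.4] turn 0.0 (alt -180.0) after-turn shift [105.   -1.5   1.4] levelfix [-0.   -0.03 -0.04]
in case: x -27.9 y 26.2
```

View pics/e1.png

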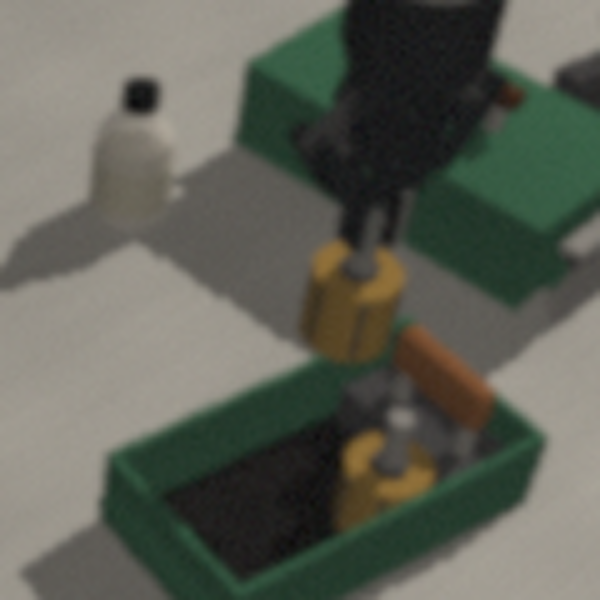

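Request:
drive_tool --series '[[0,[20,-1,1],[0,0,0]],[0,[30,0,0],[0,0,0]],[0,[20,0,0],[0,0,0]],[0,[12,0,0],[0,0,0]],[0,[10,0,0],[0,0,0]],[0,[6,0,0],[0,0,0]],[0,[3,0,0],[0,0,0]],[0,[0,0,0],[0,0,0]],[0,[0,0,0],[0,0,0]]]'

```text
time: 25.48
position: [0.6146, 0.1727, 0.0474]
tcp_rot: [-1.249, 1.57, 0.193]
force: [0.5, -0.7, -4.3]
gripper_width: 0.0119
```

```bash
python3 slot.py -26.5 27.5 42.5
```

```text
t=25.48 pos [614.6 172.7  47.4] jaw 82.7 tilt 0.03 q6 -1.26 w 11.9 F [ 0.5 -0.7 -4.3]
 now-frame shift [ 4.9 -0.1 -1. ] turn 0.1 (alt -179.9) after-turn shift [ 4.9 -0.1 -1. ] levelfix [-0.    0.01  0.03]
in case: x -26.6 y 28.5
```

Request:
drive_tool --series '[[0,[2,0,-1],[0,0,0]],[0,[2,0,0],[0,0,0]],[0,[1.5,0,0],[0,0,0]],[0,[0,0,0],[0,0,0]]]'

```text
time: 25.98
position: [0.6149, 0.1714, 0.0425]
tcp_rot: [-1.533, 1.569, -0.09]
force: [-3.1, -3.0, 11.0]
gripper_width: 0.0117
```

Request:
drive_tool --series '[[28,[0,0,0],[0,0,0]],[28,[0,0,0],[0,0,0]],[28,[-10,0,0],[0,0,0]],[28,[-25,0,0],[0,0,0]],[28,[-40,0,0],[0,0,0]],[50,[-40,0,0],[0,0,0]],[50,[-40,0,0],[0,0,0]]]'

```text
time: 26.85
position: [0.6141, 0.1716, 0.1986]
tcp_rot: [-1.153, 1.57, 0.29]
force: [0.4, 0.3, -0.5]
gripper_width: 0.0503
```

```bash
python3 look.py .4434 -.119 .2 82.6
python3 - <<'E'
from bench import robot
from st import *
c=robot.read_camera("scene");draw(c,P,130,115,390,310,"e2.png",3)
E
```

```text
t=26.85 pos [614.1 171.6 198.6] jaw 82.6 tilt 0.03 q6 -1.26 w 50.3 F [ 0.4  0.3 -0.5]
 now-frame shift [  -1.6  132.1 -310.1] turn 0.0 (alt -180.0) after-turn shift [  -1.6  131.9 -310.2] levelfix [-0.    0.01  0.03]
```

View pics/e2.png

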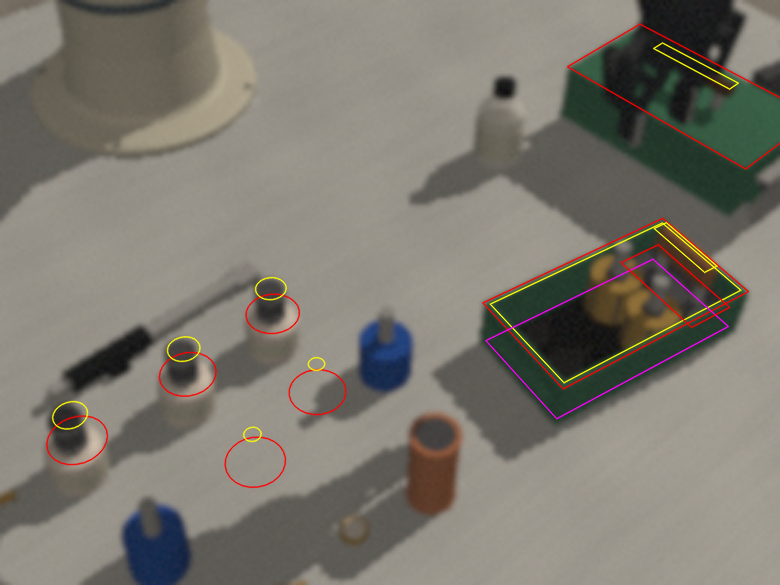

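Request:
drive_tool --series '[[50,[0,12,-28],[0,0,0]],[50,[0,23,-54],[0,0,0]],[50,[0,23,-54],[0,0,0]],[50,[0,23,-54],[0,0,0]],[50,[0,23,-54],[0,0,0]],[50,[0,17,-42],[0,0,0]],[50,[0,11,-24],[0,0,0]],[50,[0,0,0],[0,0,0]],[50,[0,0,0],[0,0,0]]]'

```text
time: 28.02
position: [0.444, -0.1187, 0.1968]
tcp_rot: [-1.47, 1.57, -0.028]
force: [0.2, -0.4, 0.4]
gripper_width: 0.0501
```

```bash
python3 look.py .4434 -.119 .038 82.6
python3 - <<'E'
from bench import robot
from st import *
c=robot.read_camera("scene");draw(c,P,130,115,390,310,"e3.png",3)
E
```

```text
t=28.02 pos [ 444.  -118.7  196.8] jaw 82.6 tilt 0.04 q6 -1.83 w 50.1 F [ 0.2 -0.4  0.4]
 now-frame shift [158.8   0.6  -0.4] turn 0.0 (alt -180.0) after-turn shift [158.8   0.6  -0.4] levelfix [-0.    0.    0.04]
```

View pics/e3.png

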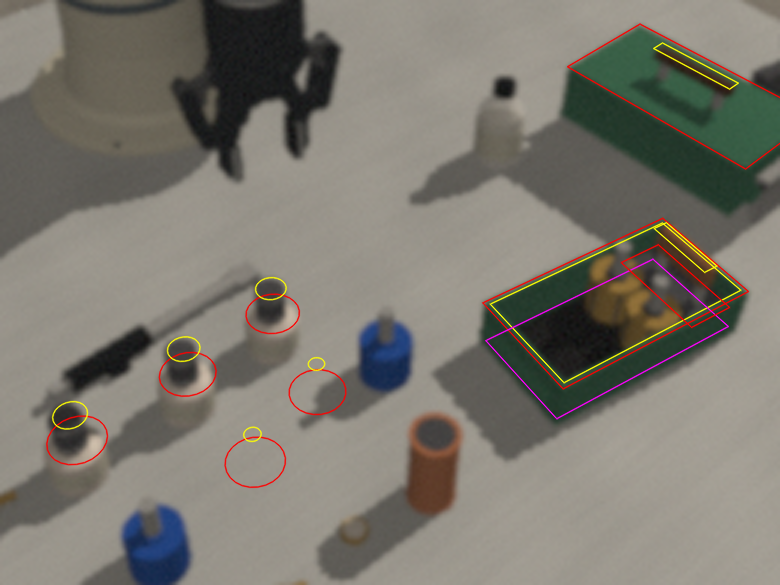

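Request:
drive_tool --series '[[50,[30,0.5,0],[0,0,0]],[50,[50,0,0],[0,0,0]],[50,[45,0,0],[0,0,0]],[50,[26,0,0],[0,0,0]],[50,[7,0,0],[0,0,0]],[50,[0,0,0],[0,0,0]],[0,[0,0,0],[0,0,0]],[0,[0,0,0],[0,0,0]],[0,[0,0,0],[0,0,0]],[0,[0,0,0],[0,0,0]]]' --squeeze 40

```text
time: 29.32
position: [0.444, -0.1193, 0.0395]
tcp_rot: [-1.858, 1.568, -0.416]
force: [0.4, -1.2, 6.8]
gripper_width: 0.0263
```

Request:
drive_tool --series '[[0,[-10,0,0],[0,0,0]],[0,[-30,0,0],[0,0,0]],[0,[-40,0,0],[0,0,0]],[0,[-30,0,0],[0,0,0]],[0,[0,0,0],[0,0,0]]]'

```text
time: 29.95
position: [0.4443, -0.1193, 0.151]
tcp_rot: [-1.83, 1.566, -0.387]
force: [0.2, 0.1, -2.9]
gripper_width: 0.026
```

```bash
python3 slot.py 26.5 -26 148;python3 - <<'E'
from bench import robot
from st import *
c=robot.read_camera("scene");draw(c,[],160,100,290,250,"e4.png",5)
E
```

```text
t=29.95 pos [ 444.3 -119.3  151. ] jaw 82.7 tilt 0.27 q6 -1.83 w 26.0 F [ 0.2  0.1 -2.9]
 now-frame shift [   3.5 -184.6  256.8] turn 0.1 (alt -179.9) after-turn shift [   3.5 -184.4  257. ] levelfix [ 0.   -0.07  0.26]
in case: x -157.9 y -283.0
```

View pics/e4.png

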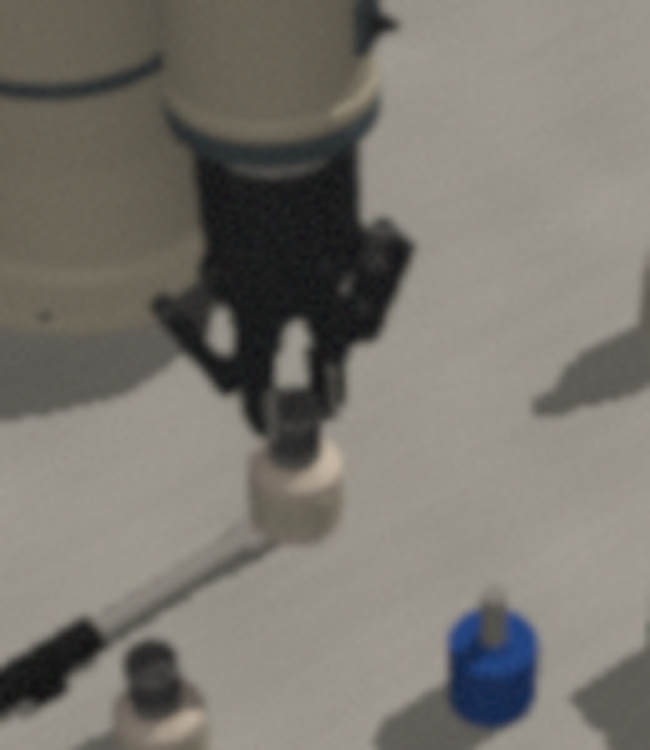

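```bash
cd .;python3 - <<'E'
from bench import robot
from st import *
c=robot.read_camera("scene")
p=robot.get_state()["position"]; b=p[2]-.0395
x,y=p[0]-.0015,p[1]-.001
draw(c,[(cir(x,y,.025,b),Rr),(cir(x,y,.025,b+.046),Rr),(cir(x,y,.014,b+.046),Y),(cir(x,y,.014,b+.08),Y)],190,160,260,220,"e5.png",9)
E
```

```text
(no output)
```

View pics/e5.png

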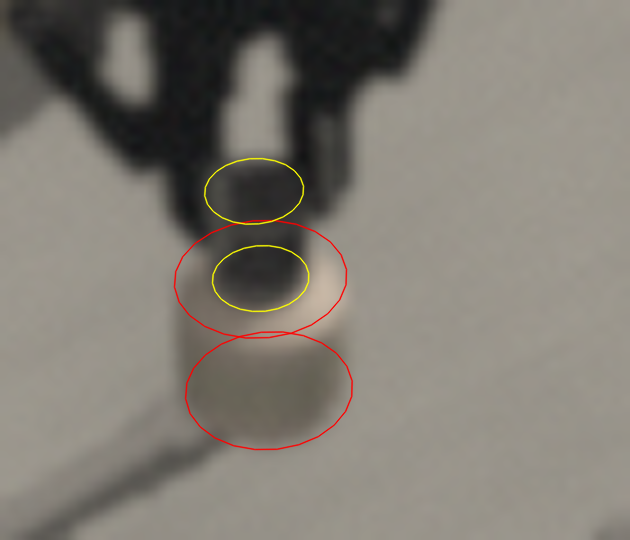

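Request:
drive_tool --series '[[0,[0,-17,24],[0,0,0]],[0,[0,-32,45],[0,0,0]],[0,[0,-34,47],[0,0,0]],[0,[0,-34,47],[0,0,0]],[0,[0,-34,47],[0,0,0]],[0,[0,-22,31],[0,0,0]],[0,[0,-11.5,16],[0,0,0]],[0,[0,0,0],[0,0,0]],[0,[0,0,0],[0,0,0]]]'

```text
time: 31.18
position: [0.6579, 0.1118, 0.1474]
tcp_rot: [1.862, 1.569, -2.979]
force: [-0.3, 0.2, -1.7]
gripper_width: 0.0261
```

```bash
python3 slot.py 26.5 -26 44
python3 - <<'E'
from bench import robot
from st import *
c=robot.read_camera("scene");draw(c,[],270,125,390,245,"f1.png",5)
E
```

```text
t=31.18 pos [657.9 111.8 147.4] jaw 82.6 tilt 0.12 q6 -1.36 w 26.1 F [-0.3  0.2 -1.7]
 now-frame shift [103.4  -2.5   0.3] turn 0.0 (alt -180.0) after-turn shift [103.4  -2.5   0.3] levelfix [-0.   -0.04 -0.12]
in case: x 24.2 y -26.3
```

View pics/f1.png

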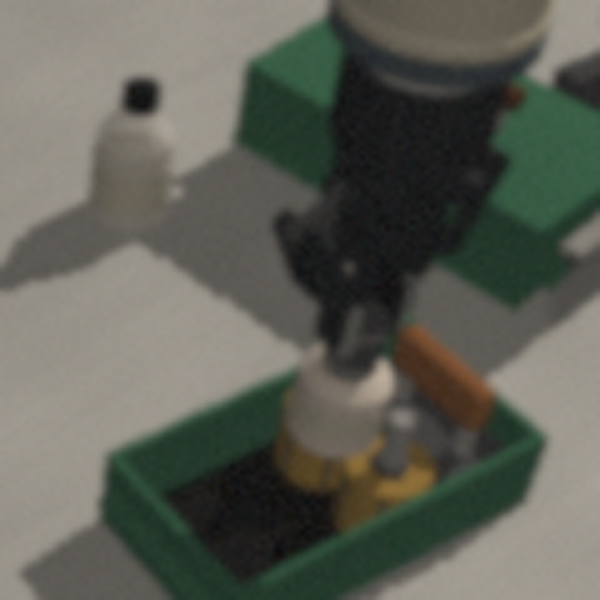

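Request:
drive_tool --series '[[0,[20,-2,-0.5],[0,0,0]],[0,[30,0,0],[0,0,0]],[0,[20,0,0],[0,0,0]],[0,[12,0,0],[0,0,0]],[0,[9,0,0],[0,0,0]],[0,[5,0,0],[0,0,0]],[0,[3,0,0],[0,0,0]],[0,[0,0,0],[0,0,0]],[0,[0,0,0],[0,0,0]]]'

```text
time: 32.35
position: [0.6611, 0.1117, 0.0498]
tcp_rot: [-1.345, 1.57, 0.097]
force: [0.3, 0.1, -0.9]
gripper_width: 0.0266
```

```bash
python3 slot.py 26.5 -26 44
```

```text
t=32.35 pos [661.1 111.7  49.8] jaw 82.7 tilt 0.03 q6 -1.36 w 26.6 F [ 0.3  0.1 -0.9]
 now-frame shift [ 5.8  0.9 -0. ] turn 0.1 (alt -179.9) after-turn shift [ 5.8  0.9 -0. ] levelfix [-0.    0.01  0.03]
in case: x 27.4 y -26.0
```

Request:
drive_tool --series '[[0,[2,0.5,0],[0,0,0]],[0,[2,0,0],[0,0,0]],[0,[2,0,0],[0,0,0]],[0,[0,0,0],[0,0,0]]]'

```text
time: 32.85
position: [0.6607, 0.1116, 0.0437]
tcp_rot: [-1.577, 1.57, -0.134]
force: [-0.6, -1.1, 2.2]
gripper_width: 0.0261
```

Request:
drive_tool --series '[[40,[0,0,0],[0,0,0]],[40,[0,0,0],[0,0,0]],[40,[-10,0,0],[0,0,0]],[40,[-25,0,0],[0,0,0]],[40,[-40,0,0],[0,0,0]],[50,[-40,0,0],[0,0,0]],[50,[-40,0,0],[0,0,0]]]'

```text
time: 33.72
position: [0.6603, 0.1118, 0.2006]
tcp_rot: [-1.325, 1.57, 0.118]
force: [0.2, -0.4, -0.1]
gripper_width: 0.0499
```

```bash
python3 look.py .4554 -.2202 .2 82.6
python3 - <<'E'
from bench import robot
from st import *
c=robot.read_camera("scene");draw(c,P,130,115,390,310,"f2.png",3)
E
```

```text
t=33.73 pos [660.3 111.8 200.6] jaw 82.7 tilt 0.04 q6 -1.36 w 49.9 F [ 0.2 -0.4 -0.1]
 now-frame shift [   0.5  160.8 -355.4] turn 0.1 (alt -179.9) after-turn shift [   0.5  160.5 -355.6] levelfix [-0.    0.01  0.04]
```

View pics/f2.png

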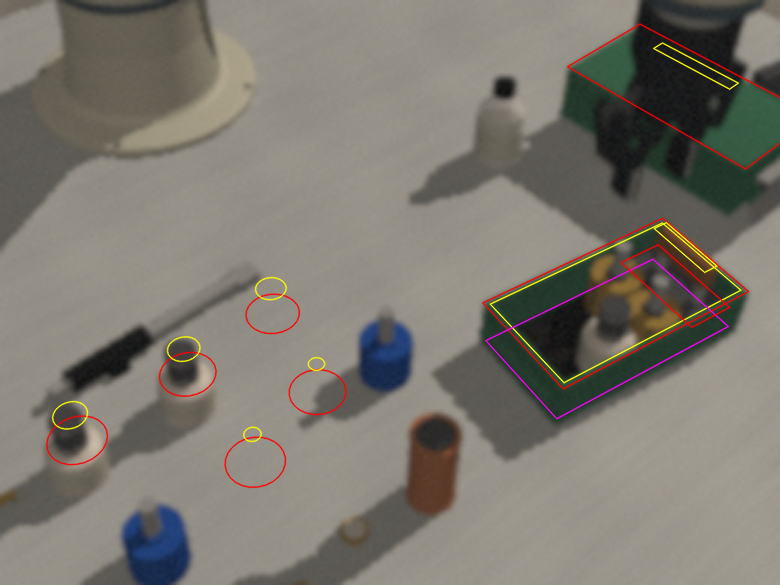

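Jars B and C are still where I measured them. Jar B next: 160 along y and -355 along z.

Request:
drive_tool --series '[[50,[0,12,-26],[0,0,0]],[50,[0,24,-53],[0,0,0]],[50,[0,25,-56],[0,0,0]],[50,[0,25,-56],[0,0,0]],[50,[0,25,-56],[0,0,0]],[50,[0,25,-54],[0,0,0]],[50,[0,15,-33],[0,0,0]],[50,[0,9,-21],[0,0,0]],[50,[0,0,0],[0,0,0]],[50,[0,0,0],[0,0,0]]]'

```text
time: 35.02
position: [0.4567, -0.2195, 0.1988]
tcp_rot: [-1.508, 1.57, -0.065]
force: [-0.2, 0.3, -0.8]
gripper_width: 0.0502
```

```bash
python3 look.py .4554 -.2202 .038 82.6
python3 - <<'E'
from bench import robot
from st import *
c=robot.read_camera("scene");draw(c,P,130,115,390,310,"f3.png",3)
E
```

```text
t=35.02 pos [ 456.7 -219.5  198.8] jaw 82.6 tilt 0.03 q6 -2.01 w 50.2 F [-0.2  0.3 -0.8]
 now-frame shift [160.8   1.3  -0.8] turn 0.0 (alt -180.0) after-turn shift [160.8   1.3  -0.8] levelfix [-0.    0.    0.03]
```

View pics/f3.png

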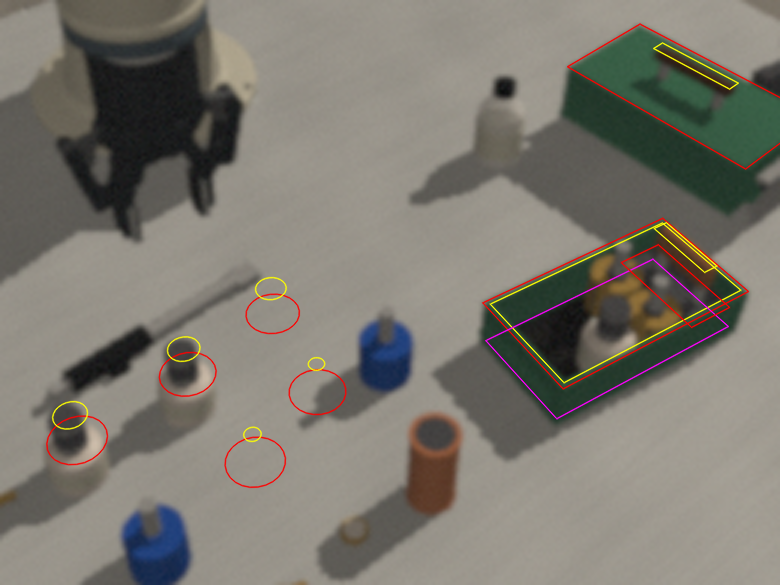

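Request:
drive_tool --series '[[50,[30,1,-0.5],[0,0,0]],[50,[50,0,0],[0,0,0]],[50,[45,0,0],[0,0,0]],[50,[26,0,0],[0,0,0]],[50,[9,0,0],[0,0,0]],[50,[0,0,0],[0,0,0]],[0,[0,0,0],[0,0,0]],[0,[0,0,0],[0,0,0]],[0,[0,0,0],[0,0,0]],[0,[0,0,0],[0,0,0]]]' --squeeze 40

```text
time: 36.33
position: [0.4561, -0.2209, 0.0396]
tcp_rot: [-2.053, 1.568, -0.611]
force: [-0.3, -1.5, 8.7]
gripper_width: 0.0263
```

Request:
drive_tool --series '[[0,[-10,0,0],[0,0,0]],[0,[-30,0,0],[0,0,0]],[0,[-40,0,0],[0,0,0]],[0,[-30,0,0],[0,0,0]],[0,[0,0,0],[0,0,0]]]'

```text
time: 36.95
position: [0.4563, -0.2209, 0.1511]
tcp_rot: [-1.994, 1.566, -0.551]
force: [1.0, -0.4, -2.5]
gripper_width: 0.026
```

```bash
python3 slot.py -26.5 -26 148
```

```text
t=36.95 pos [ 456.3 -220.9  151.1] jaw 82.7 tilt 0.26 q6 -2.01 w 26.0 F [ 1.  -0.4 -2.5]
 now-frame shift [   2.8 -106.7  356.1] turn 0.1 (alt -179.9) after-turn shift [   2.8 -106.4  356.2] levelfix [ 0.   -0.1   0.23]
in case: x -132.9 y -382.2
```

Request:
drive_tool --series '[[0,[0,-8,26],[0,0,0]],[0,[0,-16,52],[0,0,0]],[0,[0,-17,57],[0,0,0]],[0,[0,-17,57],[0,0,0]],[0,[0,-17,57],[0,0,0]],[0,[0,-15,50],[0,0,0]],[0,[0,-11,37],[0,0,0]],[0,[0,-6,20],[0,0,0]],[0,[0,0,0],[0,0,0]],[0,[0,0,0],[0,0,0]]]'

```text
time: 38.2
position: [0.6064, 0.1181, 0.1481]
tcp_rot: [2.12, 1.57, -2.721]
force: [-0.1, 0.3, -2.1]
gripper_width: 0.0259
```

```bash
python3 slot.py -26.5 -26 44;  python3 - <<'E'
from bench import robot
from st import *
c=robot.read_camera("scene");draw(c,[],130,115,390,310,"g1.png",3)
E
```

```text
t=38.20 pos [606.4 118.1 148.1] jaw 82.6 tilt 0.06 q6 -1.35 w 25.9 F [-0.1  0.3 -2.1]
 now-frame shift [104.1  -1.3   0.8] turn 0.0 (alt -180.0) after-turn shift [104.1  -1.3   0.8] levelfix [-0.   -0.03 -0.05]
in case: x -27.7 y -26.7
```

View pics/g1.png

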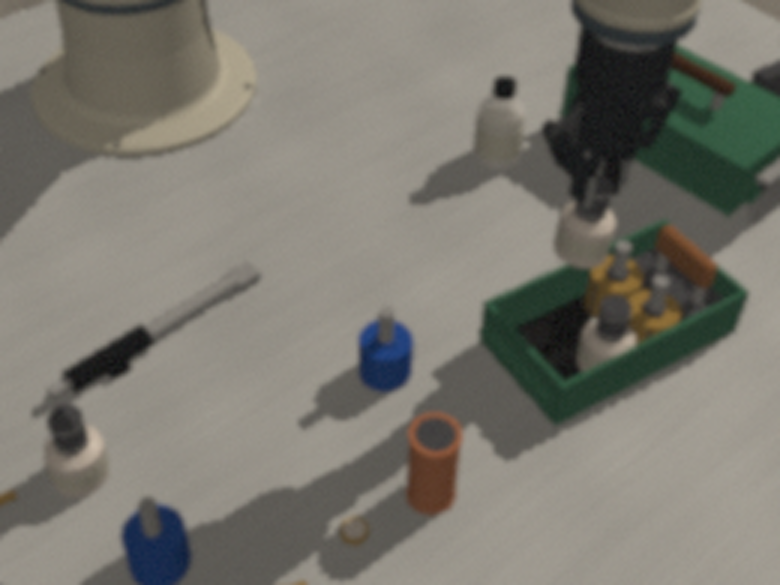

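Request:
drive_tool --series '[[0,[20,-0.8,0.3],[0,0,0]],[0,[30,0,0],[0,0,0]],[0,[20,0,0],[0,0,0]],[0,[12,0,0],[0,0,0]],[0,[9,0,0],[0,0,0]],[0,[5,0,0],[0,0,0]],[0,[3,0,0],[0,0,0]],[0,[0,0,0],[0,0,0]],[0,[0,0,0],[0,0,0]]]'

```text
time: 39.38
position: [0.608, 0.1194, 0.0498]
tcp_rot: [-1.357, 1.57, 0.086]
force: [0.6, 0.3, -1.7]
gripper_width: 0.0257
```

```bash
python3 slot.py -26.5 -26 44
```

```text
t=39.38 pos [608.  119.4  49.8] jaw 82.7 tilt 0.03 q6 -1.35 w 25.7 F [ 0.6  0.3 -1.7]
 now-frame shift [ 5.8  0.2 -0.8] turn 0.1 (alt -179.9) after-turn shift [ 5.8  0.2 -0.8] levelfix [-0.    0.01  0.03]
in case: x -26.3 y -25.2
```

Request:
drive_tool --series '[[0,[2,0,-0.5],[0,0,0]],[0,[2,0,0],[0,0,0]],[0,[2,0,0],[0,0,0]],[0,[0,0,0],[0,0,0]]]'

```text
time: 39.88
position: [0.608, 0.1187, 0.0437]
tcp_rot: [-1.543, 1.57, -0.101]
force: [-0.3, -0.7, 2.7]
gripper_width: 0.0262
```

Request:
drive_tool --series '[[40,[0,0,0],[0,0,0]],[40,[0,0,0],[0,0,0]],[40,[-10,0,0],[0,0,0]],[40,[-25,0,0],[0,0,0]],[40,[-40,0,0],[0,0,0]],[50,[-40,0,0],[0,0,0]],[50,[-40,0,0],[0,0,0]]]'

```text
time: 40.75
position: [0.6076, 0.1188, 0.2006]
tcp_rot: [-1.36, 1.57, 0.082]
force: [-0.2, 0.3, -0.3]
gripper_width: 0.0502
```

```bash
python3 look.py .4578 -.3315 .2 82.6
python3 - <<'E'
from bench import robot
from st import *
c=robot.read_camera("scene");draw(c,P,130,115,390,310,"g2.png",3)
E
```

```text
t=40.75 pos [607.6 118.8 200.6] jaw 82.6 tilt 0.03 q6 -1.35 w 50.2 F [-0.2  0.3 -0.3]
 now-frame shift [   0.5   90.9 -465.8] turn 0.0 (alt -180.0) after-turn shift [   0.5   90.5 -465.8] levelfix [-0.    0.01  0.03]
```

View pics/g2.png

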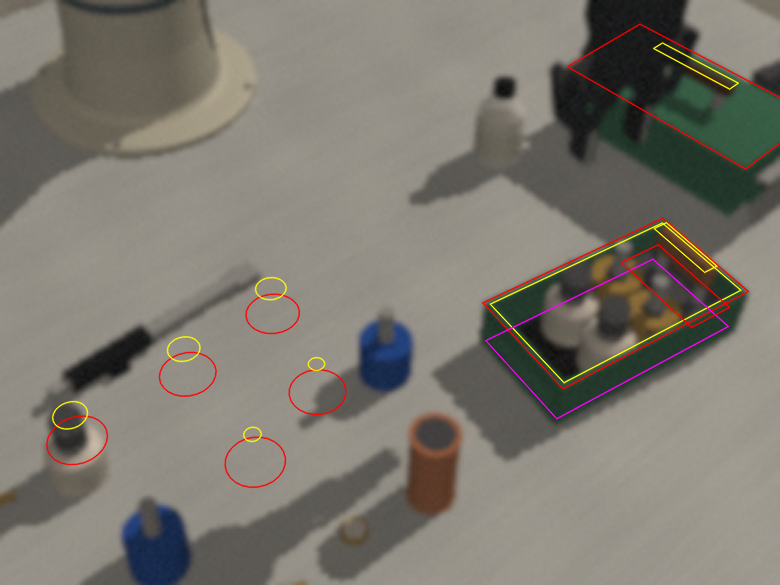

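Jar C next: 91 along y and -466 along z.

Request:
drive_tool --series '[[50,[0,6,-30],[0,0,0]],[50,[0,11,-57],[0,0,0]],[50,[0,11,-57],[0,0,0]],[50,[0,11,-57],[0,0,0]],[50,[0,11,-57],[0,0,0]],[50,[0,11,-57],[0,0,0]],[50,[0,11,-57],[0,0,0]],[50,[0,9,-45],[0,0,0]],[50,[0,6,-32],[0,0,0]],[50,[0,3,-17],[0,0,0]],[50,[0,0,0],[0,0,0]],[50,[0,0,0],[0,0,0]]]'

```text
time: 42.3
position: [0.4591, -0.3308, 0.1986]
tcp_rot: [0.078, 1.57, 1.521]
force: [0.8, 0.0, -0.2]
gripper_width: 0.0503
```

```bash
python3 look.py .4578 -.3315 .038 82.6
python3 - <<'E'
from bench import robot
from st import *
c=robot.read_camera("scene");draw(c,P,130,115,390,310,"g3.png",3)
E
```

```text
t=42.30 pos [ 459.1 -330.8  198.6] jaw 82.7 tilt 0.02 q6 -2.17 w 50.3 F [ 0.8  0.  -0.2]
 now-frame shift [160.6   1.2  -0.9] turn 0.1 (alt -179.9) after-turn shift [160.6   1.2  -0.9] levelfix [ 0.    0.02 -0.  ]
```

View pics/g3.png

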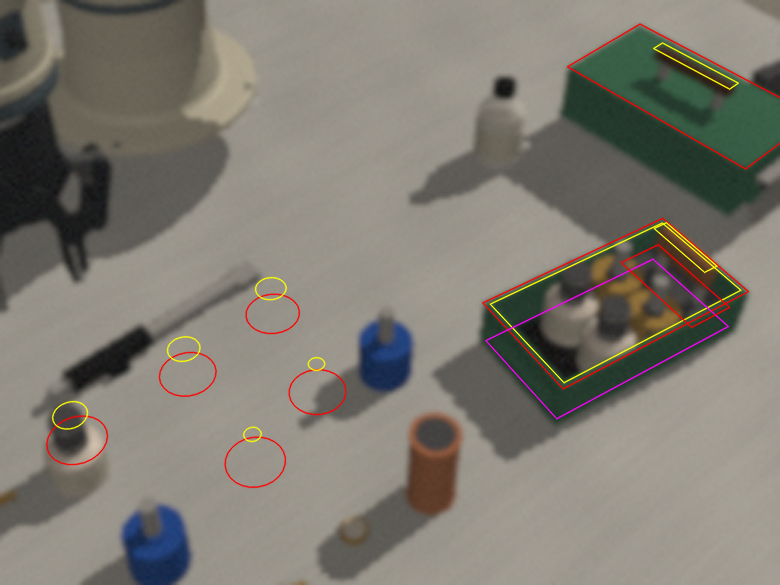

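Request:
drive_tool --series '[[50,[30,1,-0.5],[0,0,0]],[50,[50,0,0],[0,0,0]],[50,[45,0,0],[0,0,0]],[50,[26,0,0],[0,0,0]],[50,[9,0,0],[0,0,0]],[50,[0,0,0],[0,0,0]],[0,[0,0,0],[0,0,0]],[0,[0,0,0],[0,0,0]],[0,[0,0,0],[0,0,0]],[0,[0,0,0],[0,0,0]]]' --squeeze 40

```text
time: 43.6
position: [0.4585, -0.333, 0.0397]
tcp_rot: [-2.206, 1.568, -0.763]
force: [-0.4, -1.1, 7.7]
gripper_width: 0.0261
```

Request:
drive_tool --series '[[0,[-10,0,0],[0,0,0]],[0,[-30,0,0],[0,0,0]],[0,[-40,0,0],[0,0,0]],[0,[-30,0,0],[0,0,0]],[0,[0,0,0],[0,0,0]]]'

```text
time: 44.22
position: [0.4587, -0.333, 0.1512]
tcp_rot: [-2.17, 1.566, -0.727]
force: [-0.3, -0.1, -1.8]
gripper_width: 0.0262
```

```bash
python3 slot.py 0 -79.5 148; python3 slot.py -26.5 -79.5 148
```

```text
t=44.23 pos [ 458.7 -333.   151.2] jaw 82.7 tilt 0.26 q6 -2.18 w 26.2 F [-0.3 -0.1 -1.8]
 now-frame shift [   2.6 -116.4  413.5] turn 0.1 (alt -179.9) after-turn shift [   2.6 -116.   413.6] levelfix [ 0.   -0.15  0.21]
in case: x -116.0 y -493.0
t=44.23 pos [ 458.7 -333.   151.2] jaw 82.7 tilt 0.26 q6 -2.18 w 26.2 F [-0.3 -0.1 -1.8]
 now-frame shift [  2.5 -89.9 413.5] turn 0.1 (alt -179.9) after-turn shift [  2.5 -89.5 413.6] levelfix [ 0.   -0.15  0.21]
in case: x -116.0 y -493.0
```

Request:
drive_tool --series '[[0,[0,-6,28],[0,0,0]],[0,[0,-11,54],[0,0,0]],[0,[0,-12,57],[0,0,0]],[0,[0,-12,57],[0,0,0]],[0,[0,-12,57],[0,0,0]],[0,[0,-12,57],[0,0,0]],[0,[0,-11,48],[0,0,0]],[0,[0,-8,36],[0,0,0]],[0,[0,-5.5,19.5],[0,0,0]],[0,[0,0,0],[0,0,0]],[0,[0,0,0],[0,0,0]]]'

```text
time: 45.6
position: [0.5989, 0.0655, 0.1481]
tcp_rot: [2.013, 1.57, -2.829]
force: [-0.5, -0.4, -1.8]
gripper_width: 0.0261
```

```bash
python3 slot.py -26.5 -79.5 44;  python3 - <<'E'
from bench import robot
from st import *
c=robot.read_camera("scene");draw(c,[],130,115,390,310,"h1.png",3)
E
```

```text
t=45.60 pos [598.9  65.5 148.1] jaw 82.6 tilt 0.06 q6 -1.43 w 26.1 F [-0.5 -0.4 -1.8]
 now-frame shift [104.1  -1.9   0.3] turn 0.0 (alt -180.0) after-turn shift [104.1  -1.9   0.3] levelfix [-0.   -0.02 -0.05]
in case: x -28.3 y -79.8
```

View pics/h1.png

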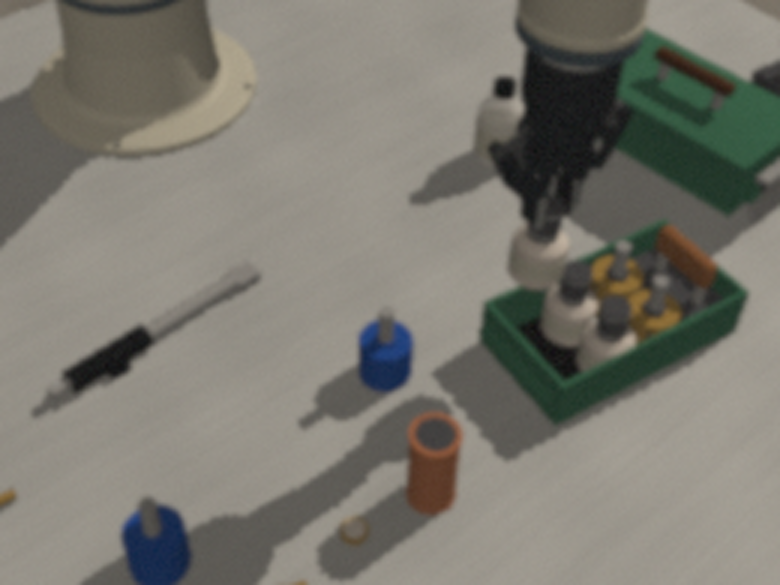

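Request:
drive_tool --series '[[0,[20,-1.3,-0.3],[0,0,0]],[0,[30,0,0],[0,0,0]],[0,[20,0,0],[0,0,0]],[0,[12,0,0],[0,0,0]],[0,[9,0,0],[0,0,0]],[0,[5,0,0],[0,0,0]],[0,[3,0,0],[0,0,0]],[0,[0,0,0],[0,0,0]],[0,[0,0,0],[0,0,0]]]'

```text
time: 46.78
position: [0.6028, 0.0645, 0.0503]
tcp_rot: [-1.544, 1.566, -0.103]
force: [8.1, -1.6, -2.1]
gripper_width: 0.0265
```

```bash
python3 slot.py -26.5 -79.5 44
```

```text
t=46.77 pos [602.8  64.5  50.3] jaw 82.6 tilt 0.25 q6 -1.43 w 26.5 F [ 8.1 -1.6 -2.1]
 now-frame shift [6.3 2.2 0.8] turn -0.0 (alt 180.0) after-turn shift [6.3 2.2 0.8] levelfix [-0.    0.01  0.25]
in case: x -24.3 y -80.3
```

Run:
```python
from bench import robot
from st import *
c=robot.read_camera("scene");draw(c,P[:3],280,165,390,265,"h2.png",7)
c=robot.read_camera("top");draw(c,P[:3],155,115,265,195,"h3.png",7)
```

```text
(no output)
```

View pics/h2.png

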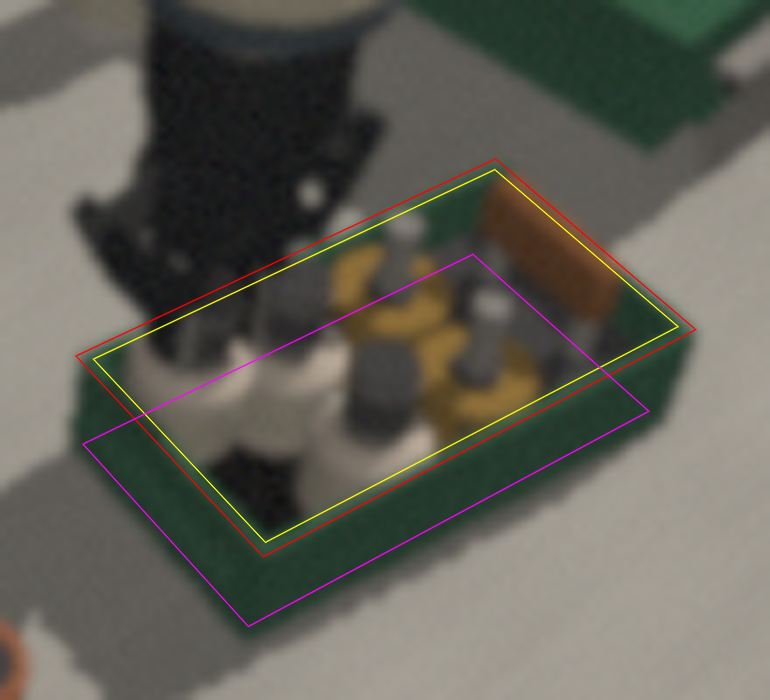

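View pics/h3.png

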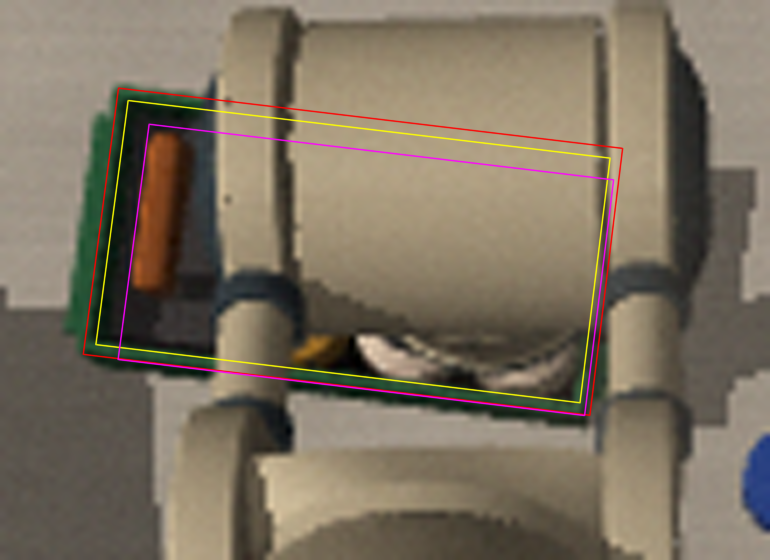

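Request:
drive_tool --series '[[0,[0,-3,0],[0,0,0]],[0,[0,-2,0],[0,0,0]],[0,[0,0,0],[0,0,0]],[0,[0,0,0],[0,0,0]]]'

```text
time: 47.38
position: [0.6053, 0.0652, 0.0494]
tcp_rot: [1.696, 1.57, 3.138]
force: [-0.1, -0.5, -2.0]
gripper_width: 0.0261
```

```bash
python3 slot.py -26.5 -79.5 44
```

```text
t=47.38 pos [605.3  65.2  49.4] jaw 82.6 tilt 0.03 q6 -1.43 w 26.1 F [-0.1 -0.5 -2. ]
 now-frame shift [ 5.4  4.6 -0.2] turn 0.0 (alt -180.0) after-turn shift [ 5.4  4.6 -0.2] levelfix [-0.   -0.   -0.03]
in case: x -21.9 y -79.3
```

Request:
drive_tool --series '[[0,[2,0,0],[0,0,0]],[0,[2,0,0],[0,0,0]],[0,[1.5,0,0],[0,0,0]],[0,[0,0,0],[0,0,0]]]'

```text
time: 47.88
position: [0.6055, 0.0654, 0.0438]
tcp_rot: [1.694, 1.57, 3.136]
force: [-1.0, -0.4, -1.4]
gripper_width: 0.0263
```

Request:
drive_tool --series '[[36,[0,0,0],[0,0,0]],[36,[0,0,0],[0,0,0]],[36,[-10,0,0],[0,0,0]],[36,[-25,0,0],[0,0,0]],[36,[-40,0,0],[0,0,0]],[50,[-40,0,0],[0,0,0]],[50,[-40,0,0],[0,0,0]]]'

```text
time: 48.75
position: [0.6055, 0.0653, 0.2012]
tcp_rot: [-1.406, 1.57, 0.037]
force: [0.2, -0.3, -0.2]
gripper_width: 0.0505
```

```bash
python3 look.py .4967 .407 .24 -86.9
```

```text
t=48.75 pos [605.5  65.3 201.2] jaw 82.6 tilt 0.04 q6 -1.43 w 50.5 F [ 0.2 -0.3 -0.2]
 now-frame shift [-38.9 151.6 324.9] turn -10.5 (alt 169.5) after-turn shift [-38.9  90.2 347. ] levelfix [-0.    0.01  0.04]
```

Request:
drive_tool --series '[[50,[-20,0,0],[10,0,0]],[50,[-20,0,0],[10,0,0]],[50,[0,0,0],[10,0,0]],[50,[0,0,0],[10,0,0]],[50,[0,0,0],[10,0,0]],[50,[0,0,0],[10,0,0]],[50,[0,0,0],[10,0,0]],[50,[0,0,0],[10,0,0]],[50,[0,0,0],[10,0,0]],[50,[0,0,0],[10,0,0]],[50,[0,0,0],[10,0,0]],[50,[0,0,0],[10,0,0]]]'

```text
time: 50.25
position: [0.6055, 0.0653, 0.2398]
tcp_rot: [0.667, 1.57, 0.01]
force: [-0.2, 0.4, -0.4]
gripper_width: 0.0503
```

Request:
drive_tool --series '[[50,[0,0,0],[10,0,0]],[50,[0,0,0],[10,0,0]],[50,[0,0,0],[10,0,0]],[50,[0,0,0],[10,0,0]],[50,[0,0,0],[9.5,0,0]],[50,[0,0,0],[0,0,0]]]'

```text
time: 51.0
position: [0.6056, 0.0654, 0.2397]
tcp_rot: [1.505, 1.57, -0.01]
force: [-0.2, 0.9, -0.1]
gripper_width: 0.0501
```

```bash
python3 look.py .4967 .407 .24 -86.9
```

```text
t=51.00 pos [605.6  65.4 239.7] jaw -86.8 tilt 0.03 q6 1.52 w 50.1 F [-0.2  0.9 -0.1]
 now-frame shift [  -0.4  -89.7 -347.2] turn 0.1 (alt -179.9) after-turn shift [  -0.4  -90.3 -347. ] levelfix [ 0.    0.   -0.03]
```

Request:
drive_tool --series '[[50,[0,-7,-28],[0,0,0]],[50,[0,-14,-54],[0,0,0]],[50,[0,-14,-56],[0,0,0]],[50,[0,-14,-56],[0,0,0]],[50,[0,-14,-56],[0,0,0]],[50,[0,-12,-47],[0,0,0]],[50,[0,-9,-32],[0,0,0]],[50,[0,-6,-18],[0,0,0]],[50,[0,0,0],[0,0,0]],[50,[0,0,0],[0,0,0]]]'

```text
time: 52.25
position: [0.4972, 0.4059, 0.2391]
tcp_rot: [0.185, 1.57, -1.331]
force: [0.3, -0.2, -1.1]
gripper_width: 0.0503
```

```bash
python3 look.py .4967 .407 .11 -86.9
python3 - <<'E'
from bench import robot
from st import *
c=robot.read_camera("top");draw(c,P[:2],155,115,265,190,"i1.png",7); crop(c,85,120,165,245,"i1b.png",5)
c=robot.read_camera("scene");draw(c,P[:5],275,110,410,265,"i2.png",5)
E
```

```text
t=52.25 pos [497.2 405.9 239.1] jaw -86.8 tilt 0.02 q6 2.11 w 50.3 F [ 0.3 -0.2 -1.1]
 now-frame shift [129.1  -0.4  -1.2] turn 0.1 (alt -179.9) after-turn shift [129.1  -0.4  -1.2] levelfix [-0.    0.02 -0.  ]
```

View pics/i1.png

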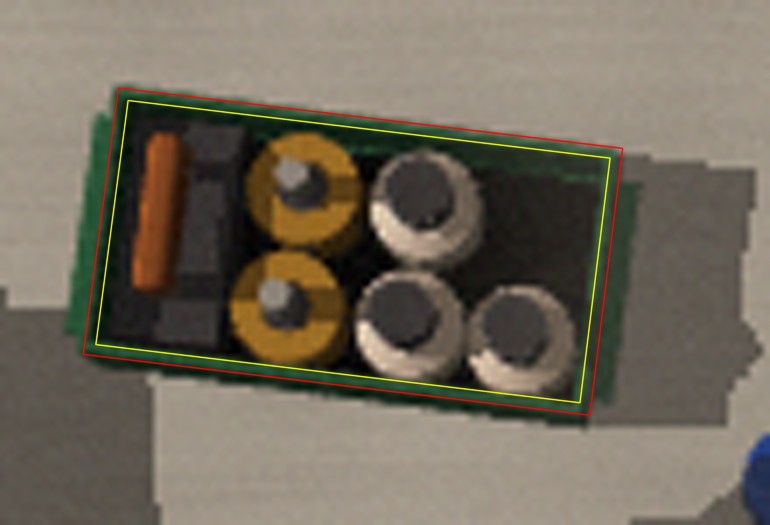

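View pics/i2.png

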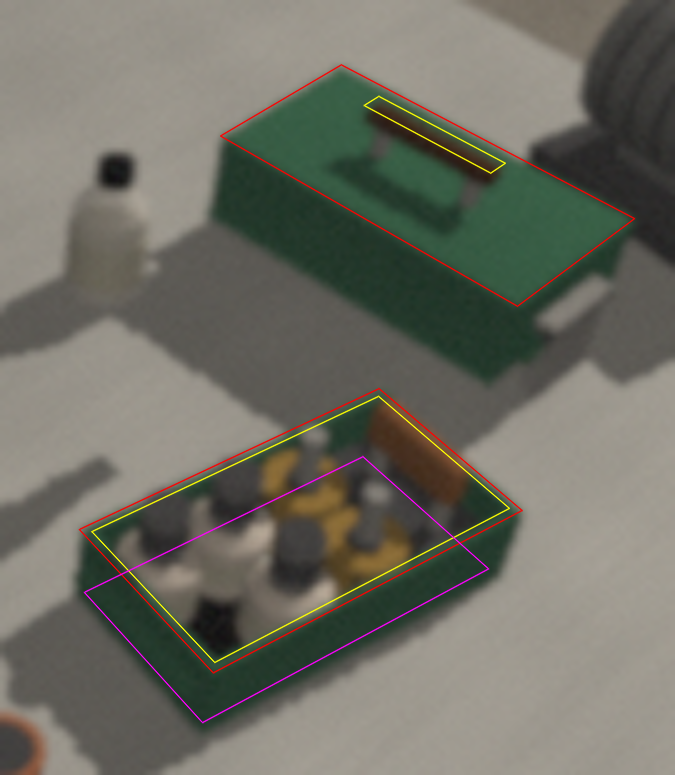

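View pics/i1b.png

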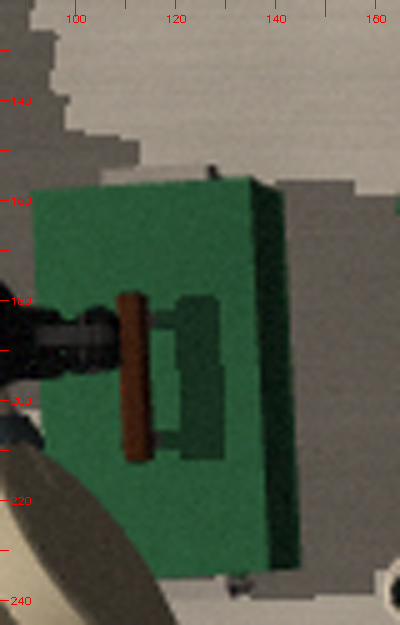

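Run:
```python
from bench import robot
from st import *
from scipy.optimize import minimize
S=8
def render(c,polys,x0,y0,x1,y1):
    m=np.zeros(((y1-y0)*S,(x1-x0)*S),np.uint8)
    for P in polys:
        q=np.array([(w2p(c,p)+.5-[x0,y0])*S-.5 for p in P],np.float32)
        cv2.fillConvexPoly(m,np.int32(np.round(cv2.convexHull(q)*16)),255,cv2.LINE_AA,4)
    return cv2.resize(m,(x1-x0,y1-y0),interpolation=cv2.INTER_AREA)/255.
def casep(p):
    return [boxpts(*p,.060,.113,0)+boxpts(*p,.060,.113,.056), boxpts(*p,.05,.124,.028)+boxpts(*p,.05,.124,.034)]
def covp(p):
    return [boxpts(*p,.066,.119,.028)+boxpts(*p,.066,.119,.094)]
for n in ("top","scene"):
    c=robot.read_camera(n); im=cv2.imread(n+"_raw.png").astype(float)
    b,g,r=im[...,0],im[...,1],im[...,2]
    green=((g>r*1.25)&(g>b*1.15)); 
    for nm,fn,p0 in (("case",casep,(.6358,.140,-7.4)),("cover",covp,(.4952,.406,-86.9))):
        pts=np.array([w2p(c,q) for P_ in fn(p0) for q in P_]);x0,y0=np.int32(pts.min(0)-6);x1,y1=np.int32(pts.max(0)+7)
        gg=green.copy()
        if nm=="case": gg|=(im.max(2)<45)
        m=gg[y0:y1,x0:x1].astype(np.uint8)
        m=cv2.morphologyEx(m,cv2.MORPH_CLOSE,np.ones((5,5),np.uint8)) 
        nl,lab,st_,_=cv2.connectedComponentsWithStats(m); k=1+np.argmax(st_[1:,4]); m=(lab==k).astype(np.uint8)
        cs,_=cv2.findContours(m,0,1); mm=np.zeros_like(m);cv2.drawContours(mm,cs,-1,1,-1); m=mm.astype(float)
        f=lambda v:np.abs(render(c,fn((p0[0]+v[0]/1e3,p0[1]+v[1]/1e3,p0[2]+v[2])),x0,y0,x1,y1)-m).sum()
        r_=minimize(f,[0,0,0],method="Nelder-Mead",options=dict(initial_simplex=[[0,0,0],[3,0,0],[0,3,0],[0,0,1.5]],xatol=.05,fatol=.05))
        print(n,nm,np.round([p0[0]*1e3+r_.x[0],p0[1]*1e3+r_.x[1],p0[2]+r_.x[2]],2),"cost",f([0,0,0]),r_.fun,"area",m.sum())
        cv2.imwrite(f"pics/m_{n}_{nm}.png",cv2.resize(np.uint8(m*255),None,fx=4,fy=4))
```

```text
top case [636.52 142.99  -7.92] cost 126.85490196078432 74.4470588235294 area 3077.0
top cover [495.27 406.43 -86.72] cost 96.52156862745099 93.2627450980392 area 3978.0
scene case [636.18 142.93  -6.78] cost 219.1921568627451 206.85098039215686 area 3325.0
scene cover [496.02 405.55 -85.58] cost 247.81568627450983 239.48235294117646 area 2827.0
```

Run:
```python
from st import *
from bench import robot
c=robot.read_camera("top")
im=cv2.imread("top_raw.png"); c["image"]=im[:,:,::-1]
for k,p in enumerate([(.6365,.143,-7.9)]):
  draw(c,[(boxpts(*p,.060,.113,.056),Rr),(boxpts(*p,.05,.124,.034),(255,255,0)),(boxpts(*p,.06,.113,0),M)],155,115,255,185,f"j{k}.png",8)
a=cv2.imread("pics/j0.png");a=cv2.convertScaleAbs(a,alpha=1.8);cv2.imwrite("pics/j0.png",a)
```

```text
(no output)
```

View pics/j0.png

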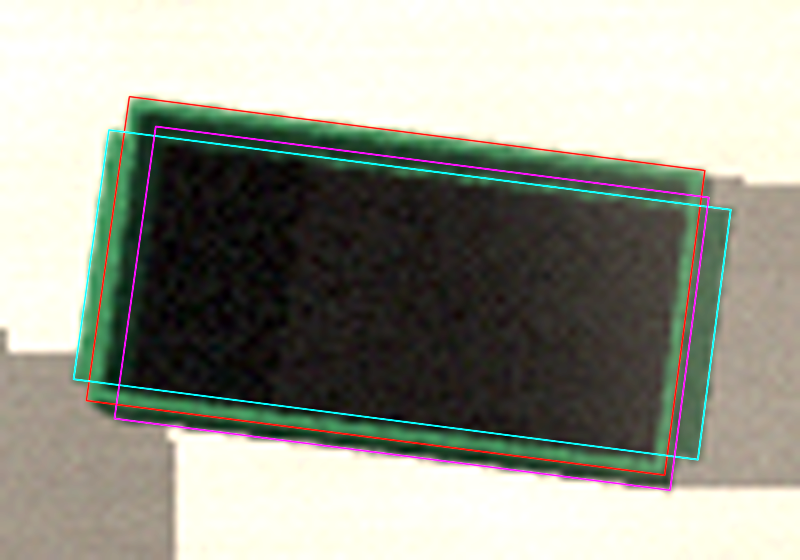

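View pics/m_top_case.png

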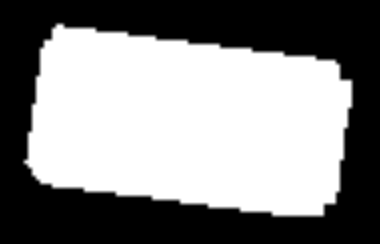

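Run:
```python
from st import *
from bench import robot
c=robot.read_camera("top")
for (u,v),z,t in [((156,214),.086,(.6483,.2207)),((420,190),.084,(.6607,.1116)),((402,315),.084,(.608,.1187)),((514,330),.084,(.6055,.0654)),((291,174),.088,(.6677,.1647)),((274,296),.088,(.6149,.1714))]:
    w=p2w(c,(155+u/7-.5,115+v/7-.5),z)[:2]; print(np.round((np.array(t)-w)*1e3,1))
# handle centre from first image crop
for z,u in [(.128,(85+108.5/4-.5,120+301/4-.5))]: print(p2w(c,u,z))
```

```text
[ 0.6 -1.4]
[3.2 4. ]
[5.1 3. ]
[ 9.6 -1.7]
[3.4 1.5]
[3.8 0.8]
[0.49552982 0.40508286 0.128     ]
```

Request:
drive_tool --series '[[45,[40,0,-0.5],[0,0,0]],[45,[40,0,0],[0,0,0]],[45,[30,0,0],[0,0,0]],[45,[15,0,0],[0,0,0]],[45,[10,0,0],[0,0,0]],[45,[7,0,0],[0,0,0]],[45,[0,0,0],[0,0,0]]]'

```text
time: 53.42
position: [0.4968, 0.4074, 0.0972]
tcp_rot: [2.047, 1.571, 0.531]
force: [0.7, 0.5, -0.1]
gripper_width: 0.0451
```

```bash
python3 look.py .497 .4065 .097 -86.9
python3 - <<'E'
from bench import robot
from st import *
c=robot.read_camera("scene");draw(c,[],310,80,420,200,"k1.png",6)
E
```

```text
t=53.42 pos [496.8 407.4  97.2] jaw -86.8 tilt 0.01 q6 2.11 w 45.1 F [ 0.7  0.5 -0.1]
 now-frame shift [0.2 0.2 0.9] turn 0.1 (alt -179.9) after-turn shift [0.2 0.2 0.9] levelfix [-0.   -0.01 -0.01]
```

View pics/k1.png

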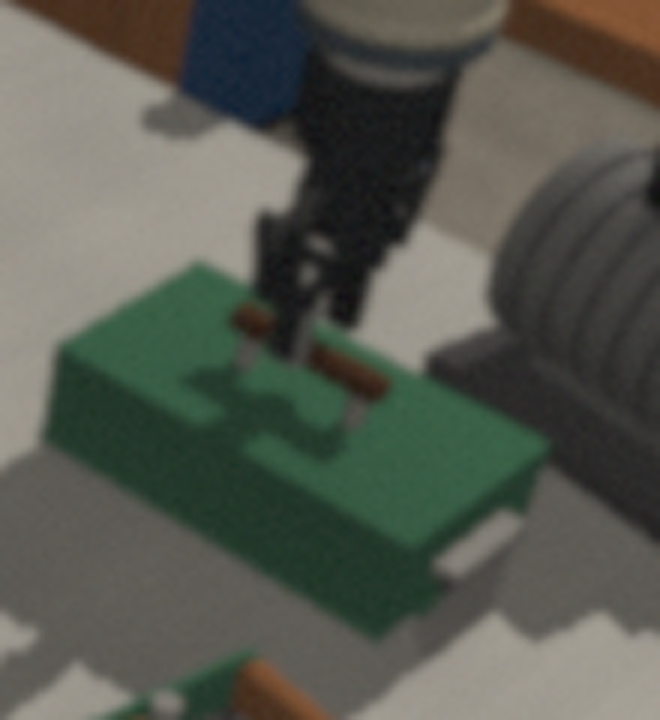

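Run:
```python
from bench import robot
from st import *
c=robot.read_camera("scene")
for z in (.095,.105,.115,.125):
    for y in (.375,.385): print(z,y,(w2p(c,[.497,y,z])-[310,80]+.5)*6)
```

```text
0.095 0.375 [263.01245743 412.12053247]
0.095 0.385 [274.89503551 405.27613901]
0.105 0.375 [266.61525778 397.24563939]
0.105 0.385 [278.55141986 390.41971817]
0.115 0.375 [270.25936642 382.20019663]
0.115 0.385 [282.24956437 375.39361975]
0.125 0.375 [273.9454979  366.98125408]
0.125 0.385 [285.99018857 360.19492019]
```

Request:
drive_tool --series '[[45,[4,0,0],[0,0,0]],[45,[4,0,0],[0,0,0]],[45,[0,0,0],[0,0,0]],[0,[0,0,0],[0,0,0]],[0,[0,0,0],[0,0,0]],[0,[0,0,0],[0,0,0]],[0,[0,0,0],[0,0,0]],[0,[0,0,0],[0,0,0]],[0,[0,0,0],[0,0,0]]]' --squeeze 100

```text
time: 54.65
position: [0.4968, 0.4073, 0.0894]
tcp_rot: [1.636, 1.57, 0.12]
force: [-0.5, -1.4, 5.6]
gripper_width: 0.0132
```

```bash
python3 look.py .497 .4065 .097 -86.9
python3 - <<'E'
from bench import robot
from st import *
c=robot.read_camera("scene");draw(c,[],310,80,420,200,"k2.png",6)
E
```

```text
t=54.65 pos [496.8 407.3  89.4] jaw -86.8 tilt 0.02 q6 2.11 w 13.2 F [-0.5 -1.4  5.6]
 now-frame shift [-7.6  0.1  0.8] turn 0.1 (alt -179.9) after-turn shift [-7.6  0.1  0.8] levelfix [-0.   -0.   -0.02]
```

View pics/k2.png

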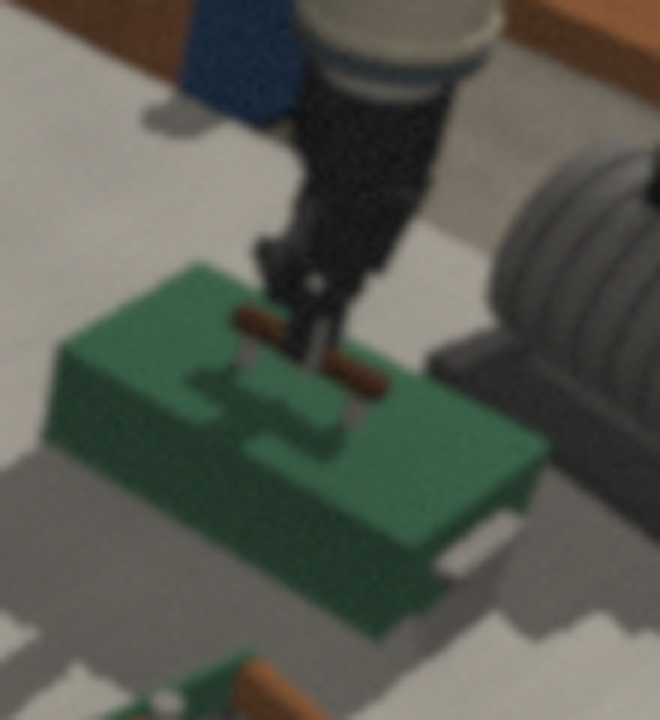

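Request:
drive_tool --series '[[0,[-5,0,0],[0,0,0]],[0,[-10,0,0],[0,0,0]],[0,[-20,0,0],[0,0,0]],[0,[-30,0,0],[0,0,0]],[0,[-30,0,0],[0,0,0]],[0,[-25,0,0],[0,0,0]],[0,[-10,0,0],[0,0,0]],[0,[0,0,0],[0,0,0]]]'

```text
time: 55.7
position: [0.4967, 0.4074, 0.2192]
tcp_rot: [2.122, 1.57, 0.606]
force: [0.5, 0.2, -8.3]
gripper_width: 0.0129
```

```bash
python3 look.py .6377 .1428 .219 -86.9
python3 - <<'E'
from bench import robot
from st import *
c=robot.read_camera("scene");draw(c,[],275,40,425,200,"k3.png",4)
E
```

```text
t=55.70 pos [496.7 407.4 219.2] jaw -86.9 tilt 0.03 q6 2.11 w 12.9 F [ 0.5  0.2 -8.3]
 now-frame shift [2.000e-01 1.262e+02 2.719e+02] turn 0.0 (alt -180.0) after-turn shift [2.000e-01 1.265e+02 2.718e+02] levelfix [-0.   -0.02 -0.02]
```

View pics/k3.png

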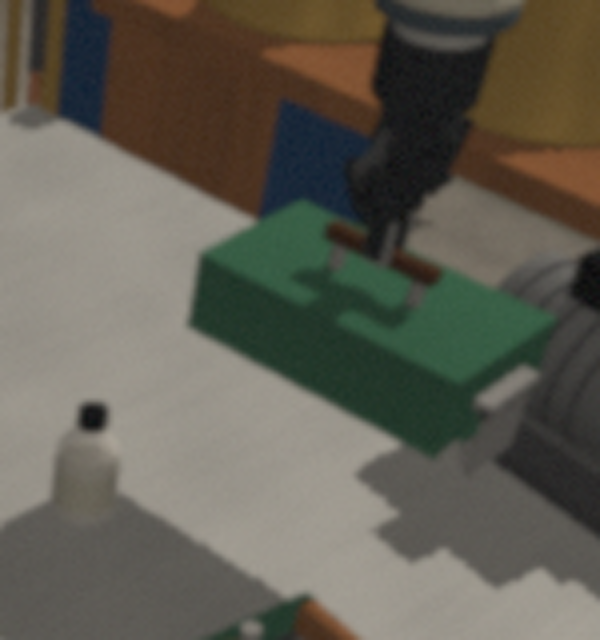

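Request:
drive_tool --series '[[0,[0,8,17],[0,0,0]],[0,[0,15,32],[0,0,0]],[0,[0,20,43],[0,0,0]],[0,[0,20,43],[0,0,0]],[0,[0,20,43],[0,0,0]],[0,[0,20,43],[0,0,0]],[0,[0,15,33],[0,0,0]],[0,[0,8.5,18],[0,0,0]],[0,[0,0,0],[0,0,0]]]'

```text
time: 56.88
position: [0.6382, 0.1412, 0.2181]
tcp_rot: [-1.408, 1.57, -2.925]
force: [0.1, 0.1, -6.3]
gripper_width: 0.0128
```

Request:
drive_tool --series '[[0,[0,0,0],[-5,0,0]],[0,[0,0,0],[-8,0,0]],[0,[0,0,0],[-9,0,0]],[0,[0,0,0],[-9,0,0]],[0,[0,0,0],[-9,0,0]],[0,[0,0,0],[-9,0,0]],[0,[0,0,0],[-9,0,0]],[0,[0,0,0],[-9,0,0]],[0,[0,0,0],[-8,0,0]],[0,[0,0,0],[-4,0,0]],[0,[0,0,0],[0,0,0]],[0,[0,0,0],[0,0,0]]]'

```text
time: 58.38
position: [0.6376, 0.1432, 0.2188]
tcp_rot: [3.132, 1.57, 2.994]
force: [0.1, 0.1, -7.0]
gripper_width: 0.0129
```

```bash
python3 look.py .6377 .1428 .16 -7.7
python3 - <<'E'
from bench import robot
from st import *
s=robot.get_state();p=s["position"];z=p[2]-.0894
c=robot.read_camera("scene")
cv_=(p[0]-.0012,p[1]-.0013,-7.7); cs=(.6365,.1415,-7.7)
draw(c,[(boxpts(*cv_,.066,.119,z+.028),Rr),(boxpts(*cv_,.066,.119,z+.094),Rr),(boxpts(*cv_,.008,.05,z+.128),M),(boxpts(*cs,.06,.113,.056),Y)],260,80,420,270,"k4.png",4)
draw(c,[],260,80,420,270,"k4b.png",4)
E
```

```text
t=58.38 pos [637.6 143.2 218.8] jaw -7.9 tilt 0.03 q6 0.27 w 12.9 F [ 0.1  0.1 -7. ]
 now-frame shift [58.8 -0.4  0.2] turn -0.2 (alt 179.8) after-turn shift [58.8 -0.4  0.2] levelfix [-0.   -0.03 -0.  ]
```

View pics/k4.png

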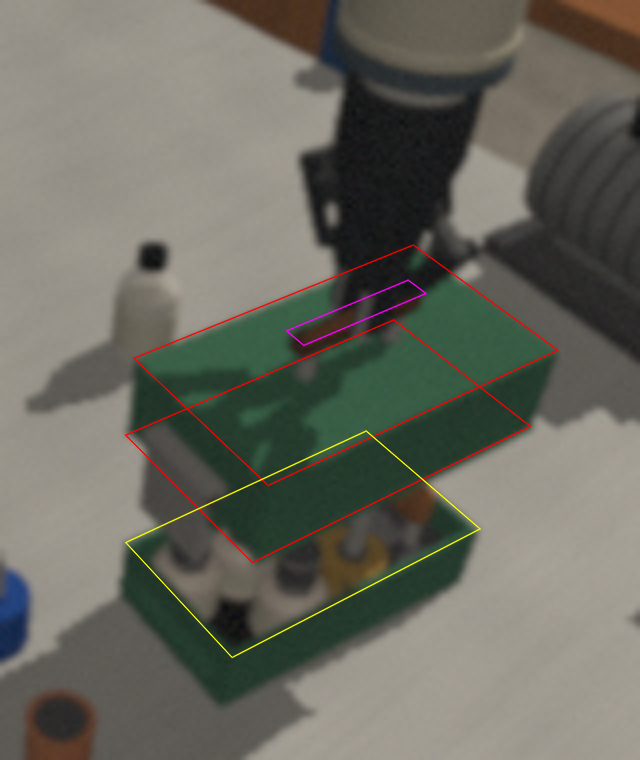

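View pics/k4b.png

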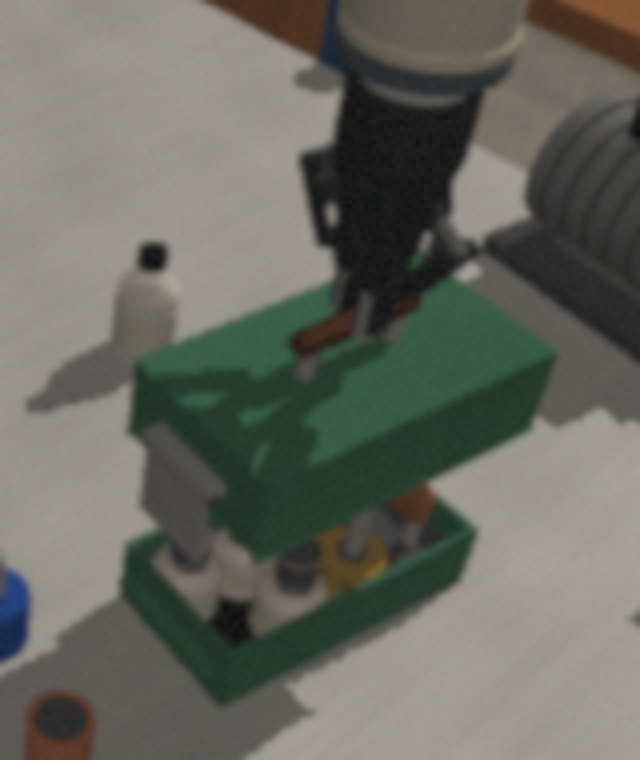

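Request:
drive_tool --series '[[0,[15,-0.3,0],[-0.2,0,0]],[0,[20,0,0],[0,0,0]],[0,[20,0,0],[0,0,0]],[0,[15,0,0],[0,0,0]],[0,[10,0,0],[0,0,0]],[0,[7,0,0],[0,0,0]],[0,[0,0,0],[0,0,0]],[0,[0,0,0],[0,0,0]]]'

```text
time: 59.42
position: [0.6382, 0.1425, 0.1325]
tcp_rot: [0.269, 1.57, 0.135]
force: [0.1, -0.5, -6.8]
gripper_width: 0.0131
```

```bash
python3 look.py .6377 .1428 .118 -7.7
python3 - <<'E'
from bench import robot
from st import *
c=robot.read_camera("scene")
draw(c,[],270,110,400,270,"k5.png",5)
E
```

```text
t=59.42 pos [638.2 142.5 132.5] jaw -7.7 tilt 0.05 q6 0.26 w 13.1 F [ 0.1 -0.5 -6.8]
 now-frame shift [14.5  0.2 -0.6] turn 0.0 (alt -180.0) after-turn shift [14.5  0.2 -0.6] levelfix [ 0.    0.05 -0.01]
```

View pics/k5.png

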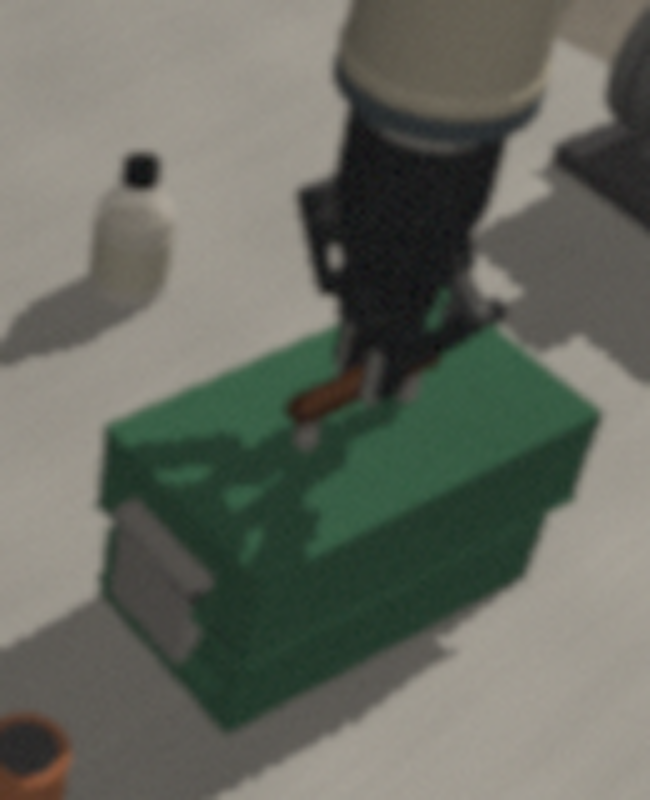

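Request:
drive_tool --series '[[0,[4,0,-0.3],[0,0,0]],[0,[4,0,0],[0,0,0]],[0,[3,0,0],[0,0,0]],[0,[2,0,0],[0,0,0]],[0,[0,0,0],[0,0,0]]]'

```text
time: 60.1
position: [0.6375, 0.1425, 0.1188]
tcp_rot: [-3.016, 1.571, 3.133]
force: [0.8, -0.8, -7.0]
gripper_width: 0.0127
```

Request:
drive_tool --series '[[0,[1.5,0,0],[0,0,0]],[0,[1.5,0,0],[0,0,0]],[0,[0,0,0],[0,0,0]]]'

```text
time: 60.48
position: [0.6378, 0.1425, 0.116]
tcp_rot: [0.207, 1.57, 0.074]
force: [0.5, 0.2, -5.8]
gripper_width: 0.0127
```

Request:
drive_tool --series '[[0,[1.5,0,0],[0,0,0]],[0,[1.5,0,0],[0,0,0]],[0,[0,0,0],[0,0,0]]]'

```text
time: 60.85
position: [0.6378, 0.1425, 0.113]
tcp_rot: [0.179, 1.57, 0.046]
force: [-0.1, 0.2, -2.6]
gripper_width: 0.0127
```

```bash
python3 look.py .6377 .1428 .0954 -7.7
python3 - <<'E'
from bench import robot
from st import *
c=robot.read_camera("scene")
draw(c,[],270,110,400,270,"k6.png",5)
E
```

```text
t=60.85 pos [637.8 142.5 113. ] jaw -7.7 tilt 0.02 q6 0.26 w 12.7 F [-0.1  0.2 -2.6]
 now-frame shift [17.6  0.3 -0.1] turn 0.0 (alt -180.0) after-turn shift [17.6  0.3 -0.1] levelfix [ 0.    0.02 -0.  ]
```

View pics/k6.png

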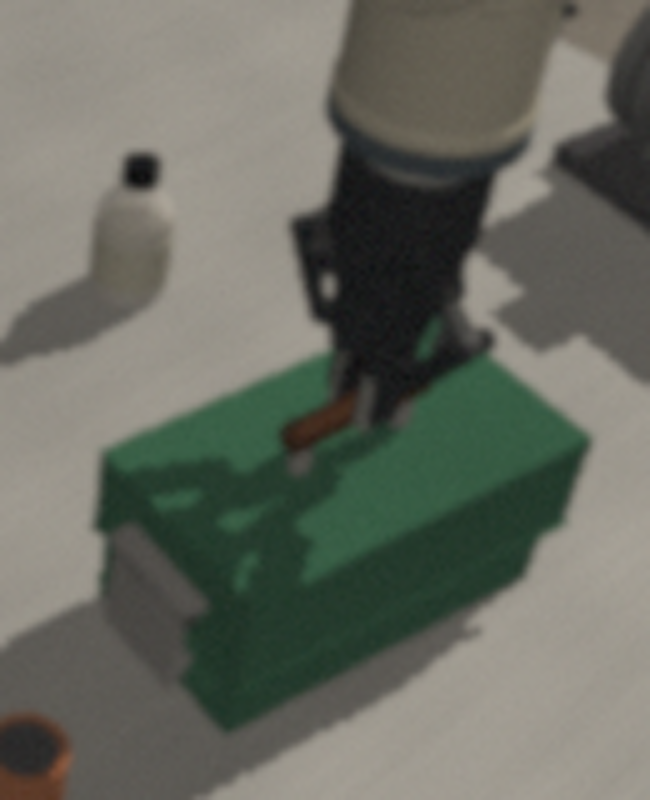

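The hooks have just met the ledges: the force has changed and both ends look level. Now I'll press straight down in small steps.

Request:
drive_tool --series '[[0,[1.5,0,0],[0,0,0]],[0,[1.5,0,0],[0,0,0]],[0,[1.5,0,0],[0,0,0]],[0,[0,0,0],[0,0,0]]]'

```text
time: 61.4
position: [0.638, 0.1425, 0.1088]
tcp_rot: [0.284, 1.57, 0.151]
force: [0.9, -0.7, 4.2]
gripper_width: 0.013
```

Request:
drive_tool --series '[[0,[1.5,0,0],[0,0,0]],[0,[1.5,0,0],[0,0,0]],[0,[1.5,0,0],[0,0,0]],[0,[0,0,0],[0,0,0]]]'

```text
time: 61.9
position: [0.6371, 0.1424, 0.1032]
tcp_rot: [-2.888, 1.569, -3.021]
force: [0.6, 0.4, -8.2]
gripper_width: 0.0126
```

Request:
drive_tool --series '[[0,[1.5,0,0],[0,0,0]],[0,[1.5,0,0],[0,0,0]],[0,[1,0,0],[0,0,0]],[0,[0,0,0],[0,0,0]]]'

```text
time: 62.4
position: [0.6375, 0.1424, 0.0998]
tcp_rot: [-2.783, 1.57, -2.916]
force: [-0.3, -1.0, -7.1]
gripper_width: 0.0131
```

Request:
drive_tool --series '[[0,[1.5,0,0],[0,0,0]],[0,[1.5,0,0],[0,0,0]],[0,[0,0,0],[0,0,0]]]'

```text
time: 62.78
position: [0.6375, 0.1425, 0.0967]
tcp_rot: [2.969, 1.57, 2.836]
force: [-0.5, 0.6, -7.0]
gripper_width: 0.013
```

Request:
drive_tool --series '[[0,[1,0,0],[0,0,0]],[0,[1,0,0],[0,0,0]],[0,[0,0,0],[0,0,0]]]'

```text
time: 63.15
position: [0.6381, 0.1426, 0.0959]
tcp_rot: [0.252, 1.569, 0.119]
force: [-2.4, 0.2, 6.5]
gripper_width: 0.0128
```

```bash
python3 look.py .6377 .1428 .0954 -7.7
python3 - <<'E'
from bench import robot
from st import *
c=robot.read_camera("scene")
draw(c,[],270,110,400,270,"k7.png",5)
E
```

```text
t=63.15 pos [638.1 142.6  95.9] jaw -7.6 tilt 0.08 q6 0.26 w 12.8 F [-2.4  0.2  6.5]
 now-frame shift [ 0.5  0.2 -0.5] turn 0.1 (alt -179.9) after-turn shift [ 0.5  0.2 -0.5] levelfix [ 0.    0.08 -0.02]
```

View pics/k7.png

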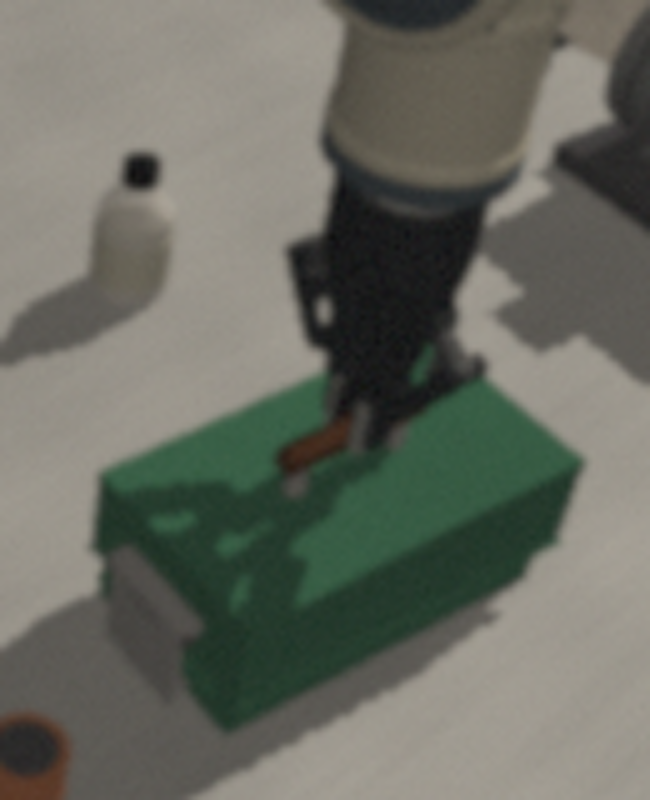

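Request:
drive_tool --series '[[0,[0.7,0,0],[0,0,0]],[0,[0,0,0],[0,0,0]],[0,[0,0,0],[0,0,0]]]'

```text
time: 63.58
position: [0.6384, 0.1426, 0.0959]
tcp_rot: [0.246, 1.569, 0.113]
force: [-3.6, -2.0, 14.5]
gripper_width: 0.0127
```

Request:
drive_tool --series '[[0,[-2,0,0],[0,0,0]],[0,[-1.5,0,0],[0,0,0]],[0,[0,0,0],[0,0,0]]]'

```text
time: 63.95
position: [0.6374, 0.1425, 0.0974]
tcp_rot: [-2.905, 1.57, -3.038]
force: [-0.1, -0.1, -8.4]
gripper_width: 0.0126
```

Request:
drive_tool --series '[[0,[-2,0,0],[0,0,0]],[0,[-2,0,0],[0,0,0]],[0,[0,0,0],[0,0,0]]]'

```text
time: 64.32
position: [0.6364, 0.1419, 0.0979]
tcp_rot: [-2.781, 1.566, -2.915]
force: [13.1, -0.5, -56.3]
gripper_width: 0.0121
```

The clips hold: raising the cover 2 mm gave a 56 N pull against the ledges. I'll press it back home and release.

Request:
drive_tool --series '[[0,[2,0,0],[0,0,0]],[0,[2,0,0],[0,0,0]],[0,[1.5,0,0],[0,0,0]],[0,[0.7,0,0],[0,0,0]],[0,[0.5,0,0],[0,0,0]],[0,[0,0,0],[0,0,0]]]'

```text
time: 65.08
position: [0.6381, 0.1425, 0.096]
tcp_rot: [0.246, 1.569, 0.113]
force: [-1.3, -1.0, 6.2]
gripper_width: 0.0126
```

Request:
drive_tool --series '[[0,[0.5,0,0],[0,0,0]],[0,[0,0,0],[0,0,0]],[45,[0,0,0],[0,0,0]],[45,[0,0,0],[0,0,0]],[45,[0,0,0],[0,0,0]],[45,[-15,0,0],[0,0,0]],[45,[-30,0,0],[0,0,0]],[45,[-40,0,0],[0,0,0]],[45,[-40,0,0],[0,0,0]]]'

```text
time: 66.2
position: [0.6376, 0.1425, 0.2219]
tcp_rot: [0.264, 1.57, 0.131]
force: [0.6, -0.3, 0.5]
gripper_width: 0.0452
```

Request:
drive_tool --series '[[45,[0,20,0],[0,0,0]],[45,[0,40,0],[0,0,0]],[45,[0,50,0],[0,0,0]],[45,[0,50,0],[0,0,0]],[45,[0,50,0],[0,0,0]],[45,[0,30,0],[0,0,0]],[45,[0,0,0],[0,0,0]]]'

```text
time: 67.08
position: [0.6687, 0.383, 0.2188]
tcp_rot: [-3.065, 1.57, 3.087]
force: [-0.7, -1.1, 0.7]
gripper_width: 0.0447
```

```bash
python3 look.py .6377 .1428 .0954 -7.7
python3 - <<'E'
from bench import robot
from st import *
c=robot.read_camera("scene")
cv_=(.6365,.1415,-7.7)
draw(c,[(boxpts(*cv_,.066,.119,.1),Rr)],270,110,400,270,"l1.png",5)
c=robot.read_camera("top");cv2.imwrite("pics/l2.png",cv2.resize(c["image"][:,:,::-1],(800,600)))
E
```

```text
t=67.08 pos [668.7 383.  218.8] jaw -7.5 tilt 0.05 q6 0.57 w 44.7 F [-0.7 -1.1  0.7]
 now-frame shift [ 123.4 -242.2    0.7] turn 0.2 (alt -179.8) after-turn shift [ 123.4 -242.2    1.5] levelfix [ 0.   -0.05  0.  ]
```

View pics/l1.png

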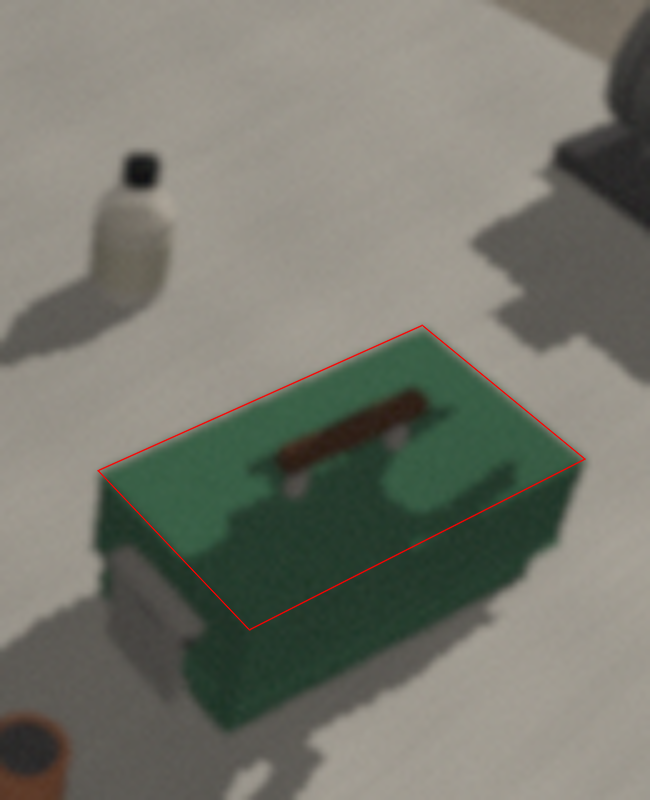

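View pics/l2.png

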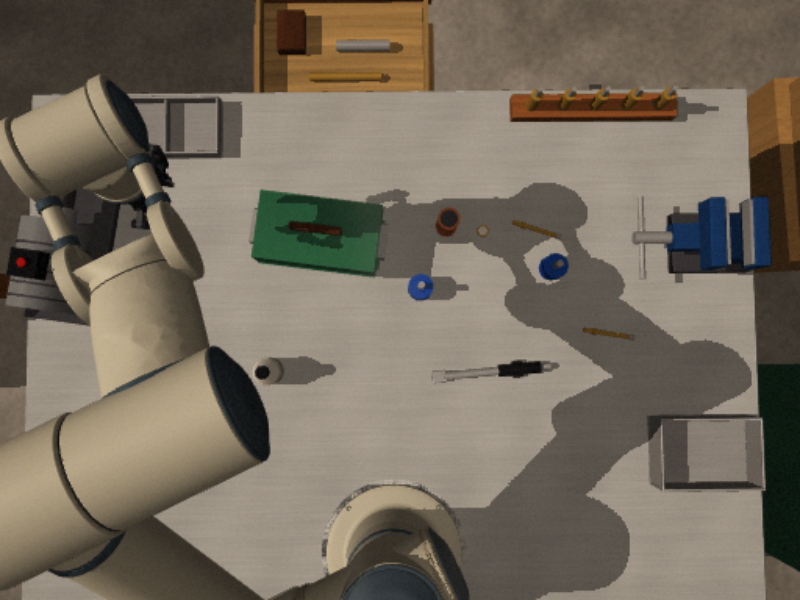

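```bash
python3 -c "
from bench import robot
print(robot.job_done())"
```

```text
the job is handed in; nothing more can be done
None
```

The lapping kit is packed in the green case and the cover is clipped on. I handed the job in at about 67 s of the 210 s allowed. The kit out on the bench was the block, three jars and two brass laps, with no spring box. All six pieces stand upright on the case floor.

**Last checks that passed:**
- **Cover home:** the tool stopped 0.5 mm above the height worked out for fully home. Pressing harder raised the force from 6.5 N to 14.5 N without moving it. In the final picture the roof lies level at the right height.
- **Clips:** lifting the cover about 2 mm above home gave a 56 N pull, so it is held by the ledges. I then pressed it back home and released it. The joint angles can't be read directly, and the pull test doesn't separate the two ends.
- **Bench:** in the final top view no kit is left out. The two blue look-alikes and the other tools look unmoved.

**Checks that disagreed:**
- **Grip height:** the fingertips reached about 20 mm less far down than the given tool point suggests. The first grasp on the block's grip bar closed above it, so I gripped lower from then on.
- **Last jar:** it touched a case side wall with about 8 N on the way in. I moved it off the wall before setting it down.
- **Camera and arm positions:** these differed by 1 to 4 mm for most pieces and nearly 10 mm for the last jar, which probably sat off centre in the grip.

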